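Reload the light-exposure sled and crank it back into its test station

ROBOT

A 7-joint arm with a two-finger parallel gripper is mounted at the origin on the work surface. World frame = base frame: x ahead of the robot, y to its left, z up, the work surface at z = 0. Lengths are in mm, angles in rad, forces in N, time in s.
With the tool pointing down it reaches from about 400 to 875 mm from the base axis. Payload 4.4 kg.
Tool frame: the origin (TCP) lies at the very end of the fingers, on their centre line; the grasp point (between the pads) lies 19 mm behind it; z points along the fingers, y is the line along which they close (so a half turn about z gives the same grasp; the last joint's range is limited). The gripper opens to 85 mm and grips with 20 to 120 N. Pads are 22 mm wide; open, the fingers measure 114 mm over their backs; the gripper's body (76 mm by 85 mm) begins 54 mm behind the grasp point. The pads swing forward as they close: fully open they stand 13 mm farther back than shut.
Start: joints at [-1.235, 0.628, 0.038, 1.517, -0.027, 0.996, -0.02], TCP at [254.177, 598.257, 231.313] pointing down, gripper open.
Joint ranges: [-3.06, 3.06], [-0.37, 2.12], [-1.25, 1.32], [0.18, 2.47], [-1.1, 4.24], [0.23, 1.98], [-2.94, 2.94]. Speed limits (rad/s): [2.57, 2.57, 3.14, 3.14, 3.14, 3.14, 3.14].

INTERFACE

Orientations are given as [roll, pitch, yaw] about the fixed x, y, z axes, in that order (R = Rz(yaw) Ry(pitch) Rx(roll)).
In Python, from cell import monitor, viewer, workorder gives the robot as it stands.
- The arm moves only by the tool arm_command, never from a script. Its argument "series" is one flat list of numbers, 5 for each row, row after row: the opening in per cent of the stroke, from 0 (shut) to 100 (fully open), then the shift along the tool's x, y, z in cm, then the turn about the tool's z in degrees. In form: [claw, x, y, z, roll, claw, x, y, z, roll, ...]. A call has exactly 5 rows; each row is the pose to reach, as a shift and turn from the pose commanded when the call began, along the tool's axes at that moment; what a row does not reach only later rows make up. A row lasts 1/12 s, in which the tool goes at most 41.7 mm and 7.16 degrees, less where a joint would pass 70% of its speed; a pose out of reach is approached as far as the arm can. A call with a gripper value outside its range is refused whole. The fingers move at their own pace and stop on an object; the grip force is fixed at half the most. Time passes only in rows, so rows that repeat a pose let the fingers close, or fill a call up. It gives the time, the measured TCP pose, the force, the opening and the grip force at its end, in the units of the state.
- monitor.read_state(): the state, without advancing time (a new reading comes with each control period).
- viewer.get_image(name): name is "side" or "top"; returns (picture, depth): 480x640x3 uint8, red, green, blue; 480x640 float32, mm along the optical axis (not along the pixel's ray), 0 where there is no reading.
- viewer.camera_model(name): a dict with "mtx" (3x3 intrinsics, pixels), "R" (3x3) and "t" (3): a world point X has camera coordinates R X + t. Camera axes: x right, y down, z forward; pixel columns grow to the right and rows downward; lengths in mm; the calibration is good to about 2 mm. A picture is of the moment at which its call begins. camera_model takes no time and is no camera call.
- workorder.finish_job(): hands the job in; it is judged then, once.
The state is a dict: "clock": time; "qpos": joint angles; "qd": joint speeds; "tau": joint torques, N m; "eef_pos": TCP position; "tool_rot": TCP orientation; "force": force on the tool from outside, world axes, zero at the start; "torque": the same for the moment, N m; "width": finger opening in mm; "gripper_force": force on a finger pad.
Only numpy, scipy, OpenCV 4.12 (cv2) and the standard library are available. Lean on these libraries where they do the work, as an engineer would, in place of code of your own. Each camera call takes 0.05 s, during which the arm holds its last target. There are 200 camera calls.

TASK

Reload the exposure rig: swing the red clamp handle up, crank the sled all the way back to its loading place, and lean every tile on the bench lengthwise against the sloping backstop, side by side with its short end on the blue lip and its back flat on the face. Then turn the crank until the roller rests in the middle of the cam's flat green dwell again, and finally push the clamp handle fully down. At the end all tiles must still lean properly; leave the bottle, the beaker and the blue box where they stand.

Things in the scene. Friction and masses are not known exactly. Their poses are not given: they have to be found in the camera images.
- tile_blue_c (a point): Centre (half-way up) of the blue glazed ceramic test tile: a flat slab 100 x 60 x 12 mm, 150 g, white with one blue face, lying flat on the bench at the start, blue face up. x along its 100 mm length, y along its 60 mm width, z out of the coloured face. May be absent (None): two or three of the four tiles are there.
- tile_red_c (a point): Centre (half-way up) of the terracotta red glazed ceramic test tile: a flat slab 100 x 60 x 12 mm, 150 g, white with one terracotta red face, lying flat on the bench at the start, terracotta red face up. x along its 100 mm length, y along its 60 mm width, z out of the coloured face. May be absent (None): two or three of the four tiles are there.
- tile_green_c (a point): Centre (half-way up) of the green glazed ceramic test tile: a flat slab 100 x 60 x 12 mm, 150 g, white with one green face, lying flat on the bench at the start, green face up. x along its 100 mm length, y along its 60 mm width, z out of the coloured face. May be absent (None): two or three of the four tiles are there.
- tile_yellow_c (a point): Centre (half-way up) of the yellow glazed ceramic test tile: a flat slab 100 x 60 x 12 mm, 150 g, white with one yellow face, lying flat on the bench at the start, yellow face up. x along its 100 mm length, y along its 60 mm width, z out of the coloured face. May be absent (None): two or three of the four tiles are there.
- rack (a point): Grey 40-degree backstop, fixed on the sled, face towards the robot: 310 mm wide, 110 mm up the slope. Origin: mid-width in the corner of face and blue lip, about 38 mm above the bench; x up the slope, y along the width, z out of the face. Lip: 8 mm thick, 10 mm proud. A leaning tile's centre is at x = 50, z = 6 mm, its length along x; three fit, e.g. at y = -100, 0, 100 mm.
- sled (a joint): Sled that carries the rack; a light spring (3 to 5 N) presses it and the brass roller in its end fork against the cam. 0 in the loading place, 0.025 m in the test station, sliding away from the cam (the rig's -y). The cam lifts it from crank angle 0.4 to 1.9, holds it flat to 3.1 and lets it back by 4.6; the loading place is crank 0 to 0.4.
- crank (a joint): Angle of cam and crank arm, rad, anticlockwise from above, 0 to 4.6 between stops; starts in the dwell. The flat dwell (green band on the lobe) faces the brass roller from 1.9 to 3.1, centre 2.5, where the arm points to the rig's -x (to the robot) and the lobe at the sled; past it a spring runs the sled back. Stays where left; takes about 5 to 8 N at the knob.
- crank_knob (a point): Centre of the red upright knob on the crank arm: cylinder 26 mm in diameter, from 30 mm below to 25 mm above this point. It spins freely on its pin, so it can be held from above without turning the wrist. 60 mm from the crank axis, 108 mm above the bench, nothing above it; the 20 mm wide arm lies just under it.
- crank_axis (a point): Point on the vertical axis of the crank, at the height of crank_knob; its axes are those of the rig, the fixed white base plate (x away from the robot, y to its left, apart from a small yaw; z up).
- clamp (a joint): Hinged clamp handle at the end of the rig opposite the cam: 0 = fully down (handle level, holding the sled's steel tongue), up to 1.3 rad open. Starts down or nearly so. It stays where left; moving it takes about 2 to 3 N at the grip. Up means more than 0.6 rad. The grip can be pinched across its 24 mm width from above, with free space beside and below it.
- clamp_grip (a point): Middle of the clamp's red grip, 60 x 24 x 16 mm (length along the handle), 100 mm from the hinge. Its x points along the handle to the hinge, y across, z out of its upper face. Down: handle runs from the hinge to the rig's -x (to the robot), grip 42 mm above the bench. Open: free end swung up, upper face looking up and away from the robot.
- clamp_hinge (a point): Point on the clamp's level hinge axis, in mid-handle, 42 mm above the bench; axes those of the rig.
- bottle_c (a point): Centre of an amber bottle, 64 mm in diameter, 150 mm tall, standing behind the rig: a bystander.
- beaker_c (a point): Centre of a glass beaker, 72 mm in diameter, 90 mm tall, standing past the clamp end of the rig: a bystander.
- tip_box_c (a point): Centre of a blue plastic box, 80 x 120 x 55 mm, on the bench to the robot's right: a bystander.
There are look-alikes about, which are no part of the job. What is shaped like the part that bears tile_green_c but pink or purple is not meant.

How it is judged (in metres and radians):
On the way, in this order (a step that is already met when the one before it is completed fails the run):
1. the clamp is swung up (value of joint clamp above 0.6 rad), for 0.1 s.
2. the sled is back in its loading place (value of joint sled below 0.002 m and value of joint crank below 0.6 rad), for 0.2 s.
3. every tile leans against the backstop, standing on the lip (x of tile_blue_c in the frame of rack between 0.04 and 0.064 m and y of tile_blue_c in the frame of rack between -0.135 and 0.135 m and z of tile_blue_c in the frame of rack between 0.001 and 0.011 m and angle between the z axis of each of tile_blue_c, tile_red_c, tile_green_c, tile_yellow_c and the z axis of rack, either way round below 0.12 rad and angle between the x axis of each of tile_blue_c, tile_red_c, tile_green_c, tile_yellow_c and the x axis of rack, either way round below 0.25 rad and x of tile_red_c in the frame of rack between 0.04 and 0.064 m and y of tile_red_c in the frame of rack between -0.135 and 0.135 m and z of tile_red_c in the frame of rack between 0.001 and 0.011 m and x of tile_green_c in the frame of rack between 0.04 and 0.064 m and y of tile_green_c in the frame of rack between -0.135 and 0.135 m and z of tile_green_c in the frame of rack between 0.001 and 0.011 m and x of tile_yellow_c in the frame of rack between 0.04 and 0.064 m and y of tile_yellow_c in the frame of rack between -0.135 and 0.135 m and z of tile_yellow_c in the frame of rack between 0.001 and 0.011 m), for 0.2 s.
4. the crank stands in the cam's flat dwell (value of joint crank between 1.8 and 3.2 rad), for 0.2 s.
5. the clamp is down (value of joint clamp below 0.08 rad), for 0.2 s.
At the end, for the whole second after the job is handed in: Every tile present leans on the rack: centre 40-64 mm up from the lip, within 135 mm of mid-width, 1-11 mm off the face, flat to it within 0.12 rad, length up the slope within 0.25 rad. Crank 1.8-3.2 rad, sled over 23.5 mm, clamp under 0.08 rad (all of step 3 and all of step 4 and value of joint clamp below 0.08 rad and value of joint sled above 0.0235 m); the robot touches nothing.
It fails at once if the bottle is shoved more than 4 cm or tipped over (distance of bottle_c from where it was at the start of the episode above 0.04 m or angle between bottle_c's own z axis and vertical above 0.5 rad).
It fails at once if the beaker is shoved more than 4 cm or tipped over (distance of beaker_c from where it was at the start of the episode above 0.04 m or angle between beaker_c's own z axis and vertical above 0.5 rad).
It fails at once if the tip box is shoved more than 4 cm or tipped over (distance of tip_box_c from where it was at the start of the episode above 0.04 m or angle between tip_box_c's own z axis and vertical above 0.5 rad).
Of tile_blue, tile_red, tile_green, tile_yellow only 2 to 3 are there at a start; the rules pass over those that are not, and their reading is None.
At some moment in a run one of tile_blue, tile_red, tile_green, tile_yellow may be knocked a few centimetres aside while the robot is not near it.
Once in a run the grip may slacken for a moment while it holds something.
It also fails if it takes over 210 s, if anything falls off the work surface, if the arm or the gripper's body presses on something with over 40 N, if the wrist force passes 120 N, or if a joint passes its speed limit or range.

## Working session

There is one attempt and no reset: what is moved stays moved. The work goes in short steps, Python scripts to look and compute and a tool call to move; the robot and the scene stay as the last step left them, time stands still between calls to the robot, and variables do not carry over. Pictures are saved under pics/ and viewed, at most 14 in all, crops included, and the job is handed in when it is done.

Besides the shell and the picture viewer there is one more tool, called as name(argument=value, ...) on one line, values as JSON. arm_command: Moves the arm, as the interface text tells. Its arguments: {"type":"object","properties":{"series":{"type":"array","items":{"type":"number"}}},"required":["series"]}

```bash
ls; mkdir -p pics
python3 - <<'E'
from cell import monitor, viewer
import cv2
for n in("top","side"):
    p,d=viewer.get_image(n); cv2.imwrite(f"pics/{n}0.png",p[:,:,::-1])
    import numpy as np; np.save(f"pics/{n}0.npy",d)
    m=viewer.camera_model(n); print(n,m)
s=monitor.read_state();print(s)
E
```

```text
pics
top {'mtx': array([[449.41522223,   0.        , 320.87038967],
       [  0.        , 449.41522223, 235.99015821],
       [  0.        ,   0.        ,   1.        ]]), 'R': array([[-0.01111108, -0.99993211,  0.00351098],
       [-0.99328236,  0.01063261, -0.11522632],
       [ 0.11518116, -0.00476769, -0.99333306]]), 't': array([-122.61716041,  523.62809846, 1057.63644274])}
side {'mtx': array([[518.85102998,   0.        , 323.33427777],
       [  0.        , 518.85102998, 243.5808122 ],
       [  0.        ,   0.        ,   1.        ]]), 'R': array([[ 0.99484283, -0.10134219, -0.00418458],
       [-0.07101055, -0.66644182, -0.74216764],
       [ 0.07242412,  0.7386373 , -0.67020123]]), 't': array([-498.00881005,   44.09574443, 1500.65861784])}
{'clock': 0.1, 'qpos': array([-1.23477249,  0.62924884,  0.03841328,  1.51827036, -0.02698842,
        0.99632372, -0.01999926]), 'qd': array([-0.00108008, -0.0018113 , -0.00070682, -0.00217783, -0.00014593,
       -0.00068782, -0.00145852]), 'tau': array([ 2.97530627e-03, -5.64533150e+01,  1.23062287e+00, -1.93978339e+01,
        1.13287690e-02,  5.30821737e-03, -1.75190763e-06]), 'eef_pos': array([253.94872887, 597.72028589, 230.48283936]), 'tool_rot': array([-3.13985936e+00,  8.74570770e-06,  2.73980128e+00]), 'force': array([ 0.82874274, -0.09262066,  0.12427326]), 'torque': array([ 0.02349156, -0.00906447,  0.02150605]), 'gripper_force': 0.0, 'width': 85.30329157505632}
```

View pics/top0.png

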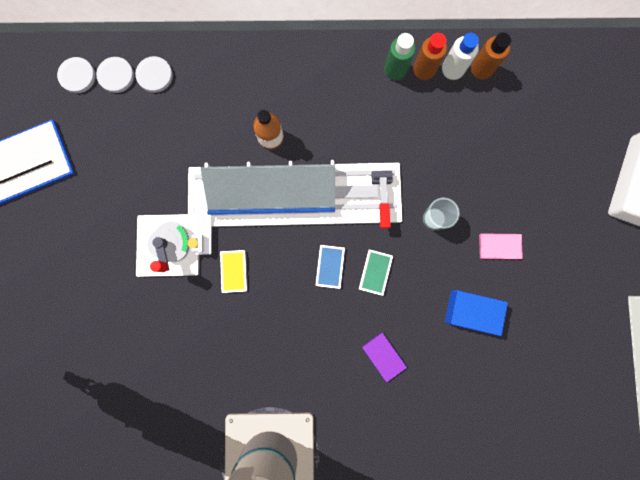

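View pics/side0.png

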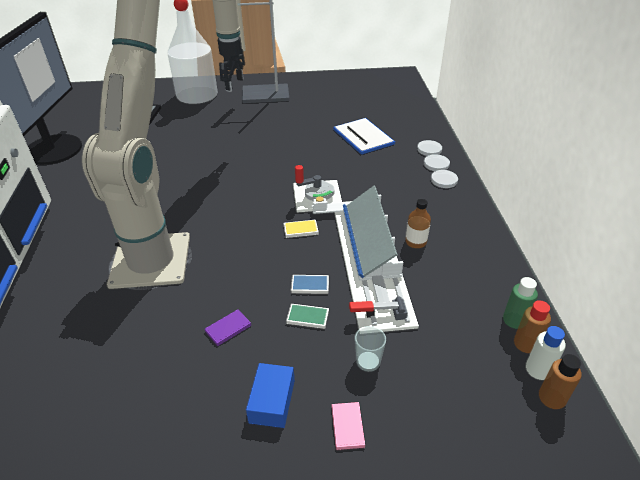

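Top picture: tiles are yellow (233,271), blue (330,267) and green (376,272), so there is no red one. The knob is at (157,266), the clamp grip at (385,215) and the blue lip runs (208,212)–(334,210).

Possible mix-ups: for the tiles, the pink slab (501,246), purple slab (385,357) and blue box (477,313). For the red knob and grip, the red bottle cap (437,42). I take the three tiles with white rims, the upright red knob and the red grip on the rig.

```bash
cat > h.py <<'E'
import numpy as np, cv2
from cell import monitor, viewer
def shot(n):
    p,d=viewer.get_image(n); return p,d
def ray(n,uv):
    m=viewer.camera_model(n); R,t=m["R"],np.ravel(m["t"])
    uv=np.atleast_2d(np.asarray(uv,float)); v=np.c_[uv,np.ones(len(uv))]@np.linalg.inv(m["mtx"]).T
    return -R.T@t, v@R, v, R, t
def atz(n,uv,z):
    c,w,_,_,_=ray(n,uv); return c+w*((z-c[2])/w[:,2])[:,None]
def atd(n,uv,d):
    _,_,v,R,t=ray(n,uv); return (v*np.asarray(d,float).reshape(-1,1)-t)@R
def proj(n,X):
    m=viewer.camera_model(n); q=(np.atleast_2d(X)@m["R"].T+np.ravel(m["t"]))@m["mtx"].T; return q[:,:2]/q[:,2:]
def mask(p,h0,h1,s=110,v=50):
    hsv=cv2.cvtColor(p,cv2.COLOR_RGB2HSV); return cv2.inRange(hsv,(h0,s,v),(h1,255,255))
H={"yellow":(22,35),"blue":(95,118),"green":(60,85),"red":(0,6)}
def blobs(p,col,amin=15,roi=None,s=110):
    k=mask(p,*H[col],s=s)
    if roi: z=np.zeros_like(k); a,b,c,e=roi; z[b:e,a:c]=k[b:e,a:c]; k=z
    n,l,st,ce=cv2.connectedComponentsWithStats(k)
    return [(st[i,4],ce[i],np.argwhere(l==i)[:,::-1]) for i in range(1,n) if st[i,4]>=amin]
def st():
    s=monitor.read_state(); print("t%.2f"%s["clock"],np.round(s["eef_pos"],1),np.round(s["tool_rot"],3),"F",np.round(s["force"],1),"w%.1f g%.0f"%(s["width"],s["gripper_force"]),np.round(s["qpos"],2)); return s
E
python3 - <<'E'
from h import *
for n in("top","side"):
    p=cv2.imread(f"pics/{n}0.png")[:,:,::-1].copy(); d=np.load(f"pics/{n}0.npy")
    print(n)
    for c in H:
        for a,ce,px in blobs(p,c,40):
            W=atz(n,px,12)[:,:2]
            (cx,cy),(w,h),ang=cv2.minAreaRect(W.astype(np.float32))
            dd=d[px[:,1],px[:,0]]; X=np.median(atd(n,px,dd)[dd>0],0)
            print(c,a,ce.round(1),"z12 rect",np.round((cx,cy,w,h,ang),1),"mean",W.mean(0).round(1),"depth",X.round(1))
p=cv2.imread("pics/top0.png")[:,:,::-1].copy(); d=np.load("pics/top0.npy")
# rack face plane
uv=np.array([(u,v) for v in range(172,202) for u in range(212,330)]); dd=d[uv[:,1],uv[:,0]]
X=atd("top",uv,dd)[dd>0]; c=np.median(X,0); 
for _ in range(3):
    _,_,V=np.linalg.svd(X-X.mean(0)); nn=V[2]*np.sign(V[2][2]); r=(X-X.mean(0))@nn; X=X[abs(r)<4]
print("plane",X.mean(0).round(1),nn.round(3),"tilt",np.degrees(np.arccos(nn[2])),"yaw",np.degrees(np.arctan2(-nn[1],-nn[0])),r.std(),len(X))
cv2.imwrite("pics/crop1.png",cv2.resize(p[150:290,130:410],None,fx=2.85,fy=2.85,interpolation=cv2.INTER_CUBIC)[:,:,::-1])
E
```

```text
top
yellow 64 [192.3 242.6] z12 rect [510.5 188.2  19.9  19.7  89.4] mean [511.5 187.5] depth [507.  178.   46.5]
yellow 730 [232.9 270.9] z12 rect [441.   86.9  88.   48.7   0.8] mean [441.   87.1] depth [440.8  87.3  11. ]
blue 295 [468.9  42.3] z12 rect [1025.1 -519.3   41.5   60.7   64.9] mean [1026.4 -518.3] depth [ 955.3 -473.8  137.5]
blue 617 [ 44.3 165.2] z12 rect [722.8 605.  158.9 197.   22.9] mean [710.7 561.6] depth [691.3 548.8   5. ]
blue 555 [271.3 210.5] z12 rect [589.3  -5.7  11.1 312.3   0.7] mean [589.3  -6.2] depth [583.9 -10.9  41.9]
blue 674 [329.7 266.3] z12 rect [ 449.9 -149.4   46.6   86.6   83. ] mean [ 449.7 -149.2] depth [ 450.1 -149.5   11.2]
blue 2112 [476.1 312.2] z12 rect [ 335.2 -501.4  142.4   86.1   76.1] mean [ 334.9 -501.6] depth [ 337.3 -488.1   53.7]
green 553 [397.1  62.6] z12 rect [ 979.6 -332.6   61.2  104.8   68.8] mean [ 972.6 -330.1] depth [ 938.  -315.4   74.6]
green 114 [183.  237.6] z12 rect [523.7 211.   63.   16.8  14.6] mean [524.1 210.7] depth [521.5 199.5  46.2]
green 641 [375.5 272.2] z12 rect [ 434.7 -260.8   45.    85.4   74.4]
[... 1554 characters left out ...]
2  260.5]
green 44 [322.  193.9] z12 rect [521.7 243.7  64.9  16.7  12.4] mean [521.  243.2] depth [518.  199.   45.1]
red 132 [180.5   4.5] z12 rect [-137.7 2228.7   77.6  199.7    6.3] mean [-138.8 2233.8] depth [  51.4 1026.8  379.1]
red 143 [298.7 173.6] z12 rect [453.3 367.2 110.   27.5  86.5] mean [452.4 368.6] depth [446.4 225.4 109.7]
red 247 [361.1 306.4] z12 rect [ 573.3 -251.5   34.2   62.6   84. ] mean [ 573.5 -252.9] depth [ 567.2 -288.4   52.8]
red 306 [539.7 310. ] z12 rect [1028.3 -313.    73.9   40.5   50. ] mean [1028.6 -313.3] depth [ 953.2 -410.   135.4]
plane [635.5 -10.6  73.5] [-0.644 -0.006  0.765] tilt 40.116867773590535 yaw 0.5144714383531875 1.6046088105290675 3441
```

View pics/crop1.png

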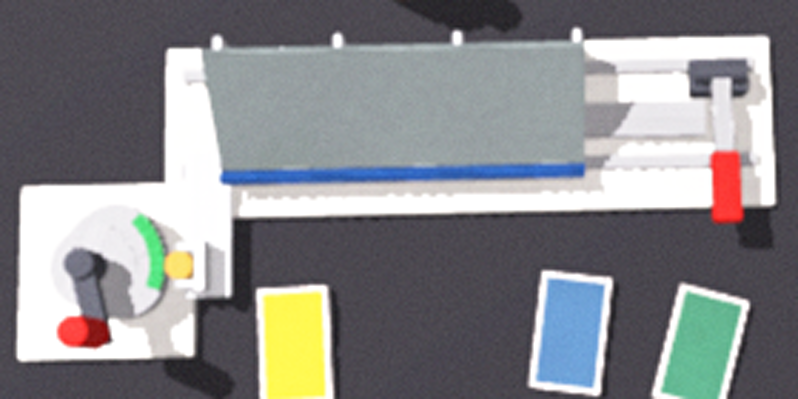

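The crop confirms the choice: tiles with white rims, the red knob at about (156,266), the hub at (159,243) and the grip with a long red face at (385,215).

Run:
```python
from h import *
d=np.load("pics/top0.npy")
for nm,uv,z in (("knob",(156,265.8),133),("hub",(159.3,242.8),90),("hinge",(382,177),50)):
    u,v=map(int,uv); print(nm,atz("top",uv,z).round(1),"depth",atd("top",uv,d[v,u]).round(1))
nn=np.array([-.644,-.006,.765]);c=np.array([635.5,-10.6,73.5])
y=np.array([-.01,1,0]);x=np.cross(y,nn);x/=np.linalg.norm(x);print("upslope",x)
# corner on the face plane where z=38
print("corner z38", (c+x*(38-c[2])/x[2]).round(1))
for uv in ((205,164.5),(334,165),(333.5,208.5),(208.5,211)): print(uv,atd("top",uv,d[int(uv[1]),int(uv[0])]).round(1))
# lip ends
print("lip at z45", atz("top",[(208,212.5),(335,210)],45).round(1))
k=blobs(cv2.imread("pics/top0.png")[:,:,::-1].copy(),"red",100)
```

```text
knob [[449. 231. 133.]] depth [[449.1 231.4 131.7]]
hub [[503.7 240.7  90. ]] depth [[504.8 244.7  78.7]]
hinge [[ 661.8 -277.5   50. ]] depth [[ 663.7 -278.5   42.7]]
upslope [0.76496297 0.00764963 0.64402883]
corner z38 [593.3 -11.   38. ]
(205, 164.5) [[690.8 144.4  72.5]]
(334, 165) [[ 676.7 -159.8  107.6]]
(333.5, 208.5) [[ 587.7 -159.5   40.1]]
(208.5, 211) [[584.1 141.2  44. ]]
lip at z45 [[ 580.3  142.1   45. ]
 [ 583.1 -162.9   45. ]]
```

arm_command(series=[100,0,0,0,-7,100,0,0,0,-14,100,0,0,0,-20,100,0,0,0,-23,100,0,0,0,-23])

```text
clock: 0.52
eef_pos: [254.2, 597.9, 230.8]
tool_rot: [-3.141, -0.001, -3.141]
force: [0.2, -0.8, 0.0]
width: 85.8
gripper_force: 0.0
```

arm_command(series=[100,-1.3,-3.5,0,0,100,-2.5,-7,0,0,100,-3.8,-10.6,0,0,100,-5,-14.1,0,0,100,-6.3,-17.6,0,0])

```text
clock: 0.93
eef_pos: [317.2, 420.3, 231.1]
tool_rot: [-3.141, -0.0, 3.14]
force: [-0.3, -0.2, 0.0]
width: 85.1
gripper_force: 0.0
```

arm_command(series=[100,-1.3,-3.5,0,0,100,-2.5,-7,0,0,100,-3.8,-10.6,0,0,100,-5,-14.1,0,0,100,-6.3,-17.6,0,0])

```text
clock: 1.35
eef_pos: [380.1, 244.4, 231.3]
tool_rot: [-3.142, -0.0, 3.139]
force: [1.3, -0.2, -0.1]
width: 85.5
gripper_force: 0.0
```

arm_command(series=[100,-1.3,-3.5,0,0,100,-2.5,-7,0,0,100,-3.8,-10.6,0,0,100,-5,-14.1,0,0,100,-6.3,-17.6,0,0])

```text
clock: 1.77
eef_pos: [443.0, 68.3, 231.4]
tool_rot: [3.142, -0.0, 3.139]
force: [0.1, 0.8, 0.8]
width: 85.5
gripper_force: 0.0
```

arm_command(series=[100,-1.3,-3.5,0,0,100,-2.5,-7,0,0,100,-3.8,-10.6,0,0,100,-5,-14.1,0,0,100,-6.3,-17.6,0,0])

```text
clock: 2.18
eef_pos: [505.9, -107.7, 231.2]
tool_rot: [3.141, -0.0, 3.139]
force: [0.0, -0.2, 0.3]
width: 85.3
gripper_force: 0.0
```

arm_command(series=[100,-1.3,-3.5,0,0,100,-2.5,-7,0,0,100,-3.8,-10.6,0,0,100,-5,-14.1,0,0,100,-6.3,-17.6,0,0])

```text
clock: 2.6
eef_pos: [568.8, -283.7, 231.0]
tool_rot: [3.141, -0.001, 3.139]
force: [0.6, 0.7, -0.4]
width: 85.5
gripper_force: 0.0
```

arm_command(series=[60,0.1,0.2,4,0,60,0.1,0.2,8,0,60,0.1,0.2,12,0,60,0.1,0.2,16,0,60,0.1,0.2,19.8,0])

```text
clock: 3.02
eef_pos: [567.3, -279.7, 31.1]
tool_rot: [3.141, -0.001, 3.139]
force: [0.4, -0.1, -0.9]
width: 51.2
gripper_force: 0.0
```

arm_command(series=[0,0,0,0,0,0,0,0,0,0,0,0,0,0,0,0,0,0,0,0,0,0,0,0,0])

```text
clock: 3.43
eef_pos: [567.5, -279.6, 34.9]
tool_rot: [-3.142, -0.0, -3.141]
force: [-3.4, 1.2, -4.7]
width: 23.0
gripper_force: 61.9
```

arm_command(series=[0,-0.1,0,-1.0,0,0,-0.2,0,-2.0,0,0,-0.4,0,-3.0,0,0,-0.8,0,-3.9,0,0,-1.2,0,-4.8,0])

```text
clock: 3.85
eef_pos: [584.6, -279.4, 83.7]
tool_rot: [-3.14, 0.009, -3.141]
force: [11.7, -0.9, -17.6]
width: 22.8
gripper_force: 59.7
```

arm_command(series=[0,-0.5,0,-0.8,0,0,-1.1,0,-1.6,0,0,-1.8,0,-2.4,0,0,-2.6,0,-3.1,0,0,-3.0,0,-3.4,0])

```text
clock: 4.27
eef_pos: [613.0, -279.1, 115.7]
tool_rot: [-3.141, 0.005, -3.141]
force: [7.6, -1.4, -27.0]
width: 22.9
gripper_force: 61.2
```

arm_command(series=[50,0,0,0,0,50,0,0,0,0,50,0,0,-3,0,50,0,0,-7,0,50,0,0,-11,0])

```text
clock: 4.68
eef_pos: [609.4, -280.6, 228.3]
tool_rot: [-3.141, 0.001, 3.14]
force: [1.5, -0.2, -0.3]
width: 43.0
gripper_force: 0.0
```

Run:
```python
from h import *
st()
p,d=shot("side"); cv2.imwrite("pics/side1.png",p[:,:,::-1])
for a,ce,px in blobs(p,"red",60,(250,130,450,350)):
    dd=d[px[:,1],px[:,0]]; print(a,ce.round(),np.median(atd("side",px,dd),0).round(1))
cv2.imwrite("pics/crop2.png",cv2.resize(p[130:350,240:480],None,fx=2.5,fy=2.5)[:,:,::-1])
```

```text
t4.68 [ 609.4 -280.6  228.3] [-3.141e+00  1.000e-03  3.140e+00] F [ 1.5 -0.2 -0.3] w43.0 g0 [ 0.37  0.66  0.03  1.46 -0.02  1.02  1.98]
144 [299. 174.] [446.3 224.7 110.9]
181 [380. 284.] [ 607.4 -291.2  132.6]
```

View pics/crop2.png

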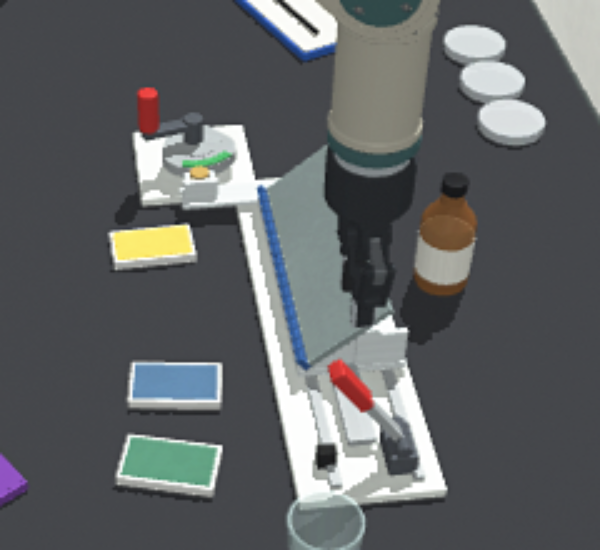

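The clamp is up (grip at crop (350,385), centre about z=130). Next is the knob.

arm_command(series=[70,1.1,3.4,0,0,70,2.1,6.8,0,0,70,3.2,10.2,0,0,70,4.3,13.7,0,0,70,5.3,17.1,0,0])

```text
clock: 5.15
eef_pos: [556.7, -108.1, 227.7]
tool_rot: [-3.141, 0.004, 3.139]
force: [0.8, 1.0, 0.1]
width: 59.7
gripper_force: 0.0
```

arm_command(series=[70,1.1,3.4,0,0,70,2.1,6.8,0,0,70,3.2,10.2,0,0,70,4.3,13.7,0,0,70,5.3,17.1,0,0])

```text
clock: 5.57
eef_pos: [504.1, 63.3, 227.6]
tool_rot: [3.141, 0.005, 3.139]
force: [1.1, 0.1, 0.2]
width: 59.6
gripper_force: 0.0
```

arm_command(series=[70,1.1,3.4,0,0,70,2.1,6.8,0,0,70,3.2,10.2,0,0,70,4.3,13.7,0,0,70,5.3,17.1,0,0])

```text
clock: 5.98
eef_pos: [451.3, 234.8, 227.6]
tool_rot: [3.139, 0.004, 3.14]
force: [-0.2, -0.2, -0.2]
width: 59.9
gripper_force: 0.0
```

arm_command(series=[70,0,0,3.5,0,70,0,0,7,0,70,0,0,10,0,70,0,0,12.5,0,70,0,0,12.5,0])

```text
clock: 6.4
eef_pos: [449.6, 231.9, 98.2]
tool_rot: [-3.139, -0.004, 3.14]
force: [-0.3, 0.0, 0.0]
width: 60.3
gripper_force: 0.0
```

arm_command(series=[0,0,0,0,0,0,0,0,0,0,0,0,0,0,0,0,0,0,0,0,0,0,0,0,0])

```text
clock: 6.82
eef_pos: [453.1, 234.5, 103.0]
tool_rot: [3.138, 0.005, 3.141]
force: [-0.0, 0.5, 5.3]
width: 24.3
gripper_force: 58.5
```

arm_command(series=[0,0.1,1.5,0,0,0,-0.3,2.9,0,0,0,-0.9,4.2,0,0,0,-1.8,5.3,0,0,0,-3.0,6.2,0,0])

```text
clock: 7.23
eef_pos: [474.9, 299.6, 103.0]
tool_rot: [3.138, -0.008, -3.138]
force: [-12.6, 6.0, 9.3]
width: 24.6
gripper_force: 59.3
```

arm_command(series=[0,-1.4,0.5,0,0,0,-2.8,0.7,0,0,0,-4.3,0.6,0,0,0,-5.6,0.1,0,0,0,-6.8,-0.7,0,0])

```text
clock: 7.65
eef_pos: [550.4, 296.4, 103.2]
tool_rot: [3.13, 0.006, -3.137]
force: [-0.2, 9.8, -1.2]
width: 24.2
gripper_force: 59.0
```

arm_command(series=[0,0,0,0,0,0,0,0,0,0,0,0,0,0,0,0,0,0,0,0,0,0,0,0,0])

```text
clock: 8.07
eef_pos: [554.7, 292.0, 103.3]
tool_rot: [3.133, 0.013, 3.141]
force: [9.8, 6.5, -6.5]
width: 24.9
gripper_force: 59.3
```

arm_command(series=[70,0,0,0,0,70,0,0,0,0,70,0,0,-4,0,70,0,0,-8,0,70,0,0,-11,0])

```text
clock: 8.48
eef_pos: [549.4, 287.9, 213.8]
tool_rot: [3.141, 0.002, 3.141]
force: [1.2, 0.3, 0.5]
width: 60.0
gripper_force: 0.0
```

arm_command(series=[100,2,-3.4,0,0,100,4,-6.8,0,0,100,6,-10.2,0,0,100,8,-13.6,0,0,100,10,-17,0,0])

```text
clock: 8.9
eef_pos: [447.5, 116.4, 211.4]
tool_rot: [3.142, 0.001, 3.141]
force: [0.4, -1.1, 0.1]
width: 85.2
gripper_force: 0.0
```

```bash
cat > look.py <<'E'
from h import *
import sys
s=st(); n=sys.argv[1]
p,d=shot("top"); q,e=shot("side")
cv2.imwrite(f"pics/t{n}.png",p[:,:,::-1]);cv2.imwrite(f"pics/s{n}.png",q[:,:,::-1])
for nm,I,D in(("top",p,d),("side",q,e)):
    for c in H:
        for a,ce,px in blobs(I,c,40):
            W=atz(nm,px,12)[:,:2]; dd=D[px[:,1],px[:,0]]; X=np.median(atd(nm,px,dd),0)
            if not(380<X[0]<720 and -330<X[1]<320): continue
            r=cv2.minAreaRect(W.astype(np.float32)); print(nm,c,a,ce.round(),"rect",np.round((*r[0],*r[1],r[2]),1),"depth",X.round(1))
E
python3 look.py 2
python3 - <<'E'
from h import *
s=[cv2.imread("pics/t2.png")[140:300,120:420]]
cv2.imwrite("pics/crop3.png",cv2.resize(s[0],None,fx=2.6,fy=2.6,interpolation=cv2.INTER_CUBIC))
E
```

```text
t8.90 [447.5 116.4 211.4] [3.142e+00 1.000e-03 3.141e+00] F [ 0.4 -1.1  0.1] w85.2 g0 [-0.32  0.39  0.    2.05 -0.    0.7   1.26]
top yellow 619 [234. 273.] rect [441.   86.9  88.   48.7   0.8] depth [433.7  83.   11.1]
top blue 564 [260. 211.] rect [589.   20.3  11.2 314.6   0.7] depth [583.6  16.8  41.8]
top blue 666 [330. 266.] rect [ 449.9 -149.4   46.3   85.9   82.8] depth [ 450.2 -149.6   11.3]
top green 637 [376. 272.] rect [ 434.5 -260.7   45.    84.8   74.4] depth [ 434.5 -261.1   11.6]
top red 169 [389. 191.] rect [ 635.5 -298.3   32.2   35.5   89.4] depth [ 606.5 -278.3  143.1]
side yellow 314 [300. 227.] rect [438.6  84.   89.1  50.8   2.8] depth [438.3  84.9  10.3]
side blue 261 [351. 236.] rect [587.4  40.9  12.1 324.6   1.1] depth [581.7  -8.6  40.7]
side blue 361 [309. 283.] rect [ 446.3 -151.5   45.1   86.5   84. ] depth [ 446.6 -153.3   10.5]
side green 45 [305. 179.] rect [472.  332.   63.6  19.1  45.2] depth [468.4 290.3  45.6]
side red 135 [329. 162.] rect [566.8 430.4 116.   25.4  84. ] depth [549.1 280.6 109.4]
side red 180 [380. 283.] rect [ 635.7 -177.5   27.4   77.2   26.7] depth [ 607.6 -291.2  133.3]
```

View pics/crop3.png

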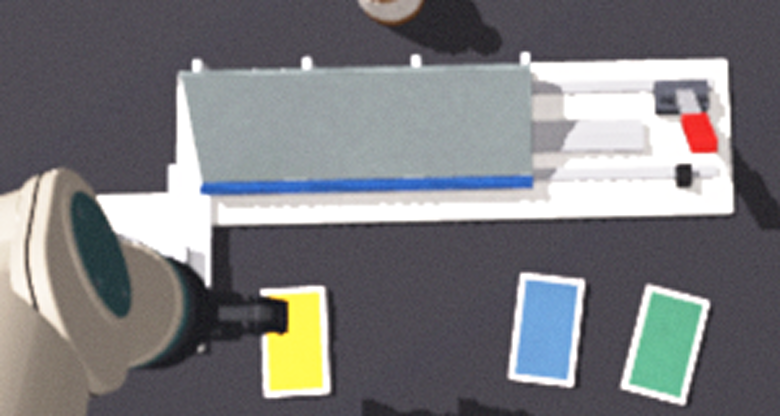

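The top crop shows the sled back (lip now columns 202–533 in the crop, shifted about 25 mm), with the tiles undisturbed. Now the yellow tile.

arm_command(series=[100,1.0,-1.5,3,-1.5,100,1.8,-3.0,6,-1.5,100,1.8,-3.0,9,-1.5,100,1.8,-3.0,12,-1.5,100,1.8,-3.0,14,-1.5])

```text
clock: 9.42
eef_pos: [430.6, 87.8, 69.2]
tool_rot: [-3.141, -0.001, -3.117]
force: [-0.5, 0.8, -0.7]
width: 85.4
gripper_force: 0.0
```

arm_command(series=[100,0,0,2,0,100,0,0,4,0,100,0,0,6,0,100,0,0,6.5,0,100,0,0,6.5,0])

```text
clock: 9.83
eef_pos: [427.3, 82.8, 16.0]
tool_rot: [-3.125, -0.013, -3.114]
force: [0.5, -0.3, -0.0]
width: 85.4
gripper_force: 0.0
```

arm_command(series=[100,0,0,0,0,100,0,0,0,0,100,0,0,0,0,100,0,0,0,0,100,0,0,0,0])

```text
clock: 10.25
eef_pos: [426.8, 83.0, 16.5]
tool_rot: [-3.126, -0.014, -3.114]
force: [-0.6, 0.1, -0.2]
width: 85.0
gripper_force: 0.0
```

```bash
python3 -c "
from h import *; st()"
```

```text
t10.25 [426.8  83.   16.5] [-3.126 -0.014 -3.114] F [-0.6  0.1 -0.2] w85.0 g0 [-0.12  0.76 -0.22  2.23  0.75  0.24  0.59]
```

arm_command(series=[100,-1,0,0,0,100,-2,0,0,0,100,-2.5,0.3,0,0,100,-2.5,0.3,0.3,0,100,-2.5,0.3,0.3,0])

```text
clock: 10.67
eef_pos: [450.9, 86.7, 12.2]
tool_rot: [-3.126, -0.015, -3.114]
force: [-0.6, -0.2, 0.6]
width: 85.7
gripper_force: 0.0
```

```bash
python3 -c "
from h import *; st()"
```

```text
t10.67 [450.9  86.7  12.2] [-3.126 -0.015 -3.114] F [-0.6 -0.2  0.6] w85.7 g0 [-0.08  0.78 -0.27  2.17  0.73  0.3   0.62]
```

arm_command(series=[100,-0.5,0,0.4,0,100,-1,0,0.8,0,100,-1,0,1.2,0,100,-1,0,1.4,0,100,-1,0,1.4,0])

```text
clock: 11.08
eef_pos: [460.4, 86.4, -2.4]
tool_rot: [-3.126, -0.016, -3.114]
force: [-0.5, 0.2, -0.0]
width: 85.6
gripper_force: 0.0
```

```bash
python3 -c "
from h import *; st()"
```

```text
t11.08 [460.4  86.4  -2.4] [-3.126 -0.016 -3.114] F [-0.5  0.2 -0. ] w85.6 g0 [-0.08  0.82 -0.26  2.14  0.75  0.29  0.61]
```

arm_command(series=[0,0,0,0,0,0,0,0,0,0,0,0,0,0,0,0,0,0,0,0,0,0,0,-0.5,0])

```text
clock: 11.5
eef_pos: [460.6, 86.7, 3.2]
tool_rot: [-3.126, -0.016, -3.113]
force: [-0.4, 0.3, -1.6]
width: 58.5
gripper_force: 43.6
```

arm_command(series=[0,-1.5,0,0,0,0,-3,0,0,0,0,-4.5,0,0,0,0,-5,0,0,0,0,-5,0,0.5,0])

```text
clock: 11.92
eef_pos: [513.4, 88.0, -1.3]
tool_rot: [-3.127, -0.011, -3.115]
force: [-8.3, -2.3, 87.8]
width: 57.9
gripper_force: 79.2
```

arm_command(series=[100,0,0,0,0,100,0,0,0,0,100,0,0,0,0,100,1.7,0,0,0,100,3.5,0,0,0])

```text
clock: 12.33
eef_pos: [475.7, 86.9, -2.1]
tool_rot: [-3.127, -0.014, -3.115]
force: [0.3, -1.0, -0.8]
width: 85.3
gripper_force: 0.0
```

arm_command(series=[100,0,0,0,0,0,0,0,0,0,0,0,0,0,0,0,0,0,0,0,0,0,0,0,0])

```text
clock: 12.75
eef_pos: [476.7, 87.3, -1.4]
tool_rot: [-3.126, -0.014, -3.114]
force: [-2.2, 0.2, 6.5]
width: 58.2
gripper_force: 64.0
```

arm_command(series=[0,0,0,-3,0,0,0,0,-6,0,0,0,0,-9,0,0,0,0,-12,0,0,0,0,-14,0])

```text
clock: 13.17
eef_pos: [479.4, 89.5, 140.5]
tool_rot: [-3.127, -0.012, -3.114]
force: [1.1, -0.6, -2.0]
width: 58.0
gripper_force: 65.9
```

arm_command(series=[0,-3,0.7,0,0,0,-6,1.4,0,0,0,-9,2.1,0,0,0,-11.5,2.7,0,0,0,-13.4,2.8,0,1.0])

```text
clock: 13.58
eef_pos: [613.9, 122.1, 135.6]
tool_rot: [-3.128, -0.013, -3.132]
force: [0.4, -0.2, -1.4]
width: 57.8
gripper_force: 65.8
```

arm_command(series=[0,0,0,0,0,0,0,0,0,0,0,0,0,0,0,0,0,0,0,0,0,0,0,0,0])

```text
clock: 14.0
eef_pos: [610.4, 120.6, 135.7]
tool_rot: [-3.125, -0.015, -3.131]
force: [-0.3, -0.6, -2.1]
width: 58.0
gripper_force: 65.8
```

Run:
```python
from h import *
st()
for n in("top","side"):
    p,d=shot(n)
    for a,ce,px in blobs(p,"yellow",30):
        dd=d[px[:,1],px[:,0]]; X=atd(n,px,dd); X=X[X[:,2]>90]
        if len(X)>20:
            _,s,V=np.linalg.svd(X-X.mean(0)); print(n,a,X.mean(0).round(1),X.min(0).round(),X.max(0).round(),V[0].round(3),V[2].round(3))
    if n=="side": cv2.imwrite("pics/crop4.png",cv2.resize(p[120:320,260:460],None,fx=3,fy=3)[:,:,::-1])
```

```text
t14.00 [610.4 120.6 135.7] [-3.125 -0.015 -3.131] F [-0.3 -0.6 -2.1] w58.0 g66 [ 0.08  0.76 -0.55  1.66  0.5   0.88  0.9 ]
top 108 [657.  103.  158.8] [ 397. -123.  144.] [ 671.  121. 1111.] [-0.26  -0.224  0.939] [ 0.605 -0.796 -0.022]
side 125 [650.2 115.6 147. ] [625.  90. 141.] [669. 147. 153.] [ 0.373  0.927 -0.027] [-0.012 -0.024 -1.   ]
side 80 [588.7 104.  159. ] [  390. -1130.   142.] [ 606.  148. 1036.] [ 0.13   0.81  -0.572] [0.974 0.005 0.228]
side 61 [ 930.  -403.3   97.8] [ 928. -413.   90.] [ 933. -389.  105.] [-0.029 -0.988  0.152] [-0.997  0.018 -0.072]
```

View pics/crop4.png

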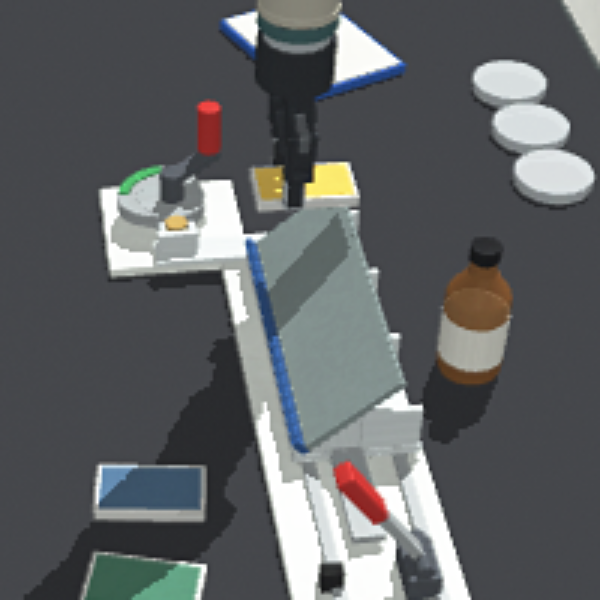

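The side crop shows the yellow tile level in the grip at about crop (305,185), above the cam end of the backstop. Now I lower it to touch.

arm_command(series=[0,0.1,-0.3,0.8,0,0,0.1,-0.3,1.6,0,0,0.1,-0.3,2.4,0,0,0.1,-0.3,2.7,0,0,0.1,-0.3,2.7,0])

```text
clock: 14.52
eef_pos: [608.9, 116.9, 107.4]
tool_rot: [-3.125, -0.017, -3.131]
force: [0.8, -0.6, 0.4]
width: 58.2
gripper_force: 65.9
```

arm_command(series=[0,0,0,0.1,0,0,0,0,0.2,0,0,0,0,0.3,0,0,0,0,0.4,0,0,0,0,0.5,0])

```text
clock: 14.93
eef_pos: [609.8, 117.7, 104.6]
tool_rot: [-3.126, -0.014, -3.131]
force: [-4.7, -0.7, 7.9]
width: 58.2
gripper_force: 66.8
```

arm_command(series=[0,0,0,0.4,0,0,0,0,0.8,0,0,-0.1,0,1.2,0,0,-0.1,0,1.6,0,0,-0.2,0,2.0,0])

```text
clock: 15.35
eef_pos: [610.7, 117.7, 84.6]
tool_rot: [-3.126, -0.015, -3.131]
force: [-6.1, 0.3, 7.6]
width: 57.9
gripper_force: 68.3
```

arm_command(series=[0,-0.1,0,0.3,0,0,-0.2,0,0.6,0,0,-0.4,0,0.9,0,0,-0.5,0,1.2,0,0,-0.6,0,1.4,0])

```text
clock: 15.77
eef_pos: [614.7, 117.6, 69.5]
tool_rot: [-3.125, -0.019, -3.13]
force: [-7.8, 0.6, 6.2]
width: 58.5
gripper_force: 68.5
```

```bash
cat > tile.py <<'E'
from h import *
import sys
st(); c=sys.argv[1]
C=np.array([593.2,15.,38.]);n=np.array([-.643,-.006,.766]);y=np.array([-.01,1,0.]);u=np.cross(y,n)
for nm in("top","side"):
    p,d=shot(nm)
    for a,ce,px in blobs(p,c,20,s=80):
        dd=d[px[:,1],px[:,0]]; X=atd(nm,px,dd); m=(X[:,2]>41)&(X[:,2]<160)&(X[:,0]>588)&(X[:,0]<720)&(abs(X[:,1])<200)
        X=X[m]
        if m.sum()<15: continue
        L=np.c_[(X-C)@u,(X-C)@y,(X-C)@n]; _,_,V=np.linalg.svd(X-X.mean(0)); v=V[2]*np.sign(V[2][2])
        print(nm,c,len(X),"mean L",L.mean(0).round(1),"min",np.percentile(L,2,0).round(1),"max",np.percentile(L,98,0).round(1),"pitch",np.degrees(np.arctan2(-v[0],v[2])).round(1),"ang",np.degrees(np.arccos(v@n)).round(1))
    if len(sys.argv)>2 and nm=="side": cv2.imwrite("pics/"+sys.argv[2],cv2.resize(p[150:320,280:440],None,fx=3.5,fy=3.5)[:,:,::-1])
E
python3 tile.py yellow crop5.png
```

```text
t15.77 [614.7 117.6  69.5] [-3.125 -0.019 -3.13 ] F [-7.8  0.6  6.2] w58.5 g68 [ 0.05  0.85 -0.5   1.68  0.55  0.78  0.87]
side yellow 109 mean L [91.2 94.9 16.8] min [69.9 39.3  9.7] max [106.6 126.8  51.3] pitch 48.1 ang 20.8
side yellow 74 mean L [ 27.1 101.3  21.1] min [15.5 70.9 15.7] max [ 47.2 128.2  37.9] pitch 64.8 ang 25.4
```

View pics/crop5.png

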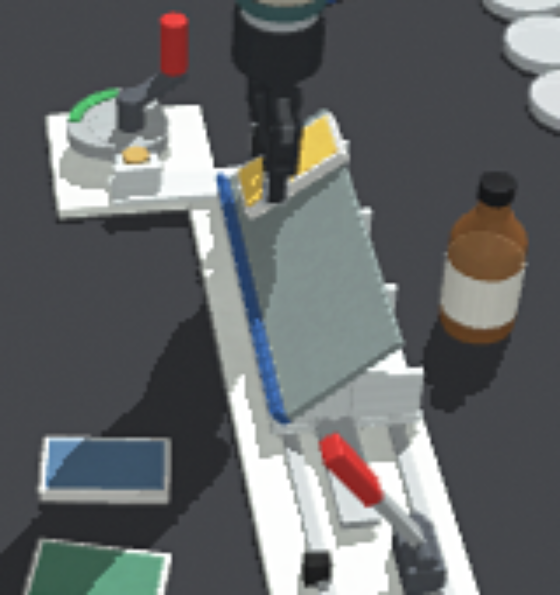

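The tile has tilted in the grip and lies almost along the face (crop (290,170)), with its lower end just above the lip. I release it.

arm_command(series=[90,0,0,0,0,90,0,0,0,0,90,0,0,-0.5,0,90,0,0,-3,0,90,0,0,-7,0])

```text
clock: 16.28
eef_pos: [616.1, 116.8, 137.0]
tool_rot: [-3.124, -0.021, -3.131]
force: [0.4, -0.1, -0.1]
width: 76.9
gripper_force: 0.0
```

arm_command(series=[100,1.5,-3.7,-3,0,100,3,-7.4,-4,0,100,4.5,-11,-4,0,100,6,-14.8,-4,0,100,7.5,-18,-4,0])

```text
clock: 16.7
eef_pos: [545.9, -64.6, 184.6]
tool_rot: [-3.125, -0.012, -3.132]
force: [0.3, -0.6, -0.2]
width: 85.2
gripper_force: 0.0
```

```bash
python3 tile.py yellow; python3 look.py 3
```

```text
t16.70 [545.9 -64.6 184.6] [-3.125 -0.012 -3.132] F [ 0.3 -0.6 -0.2] w85.2 g0 [ 0.45  0.61 -0.6   1.83  0.47  0.86  1.19]
top yellow 727 mean L [ 50.  100.9  12.7] min [ 7.5 76.4  9.1] max [ 91.1 125.6  16.2] pitch 40.2 ang nan
side yellow 233 mean L [54.5 98.6 14. ] min [18.5 73.4  9.6] max [ 88.7 128.3  18.3] pitch 39.8 ang 1.1
t16.80 [543.1 -71.3 183.5] [-3.119 -0.017  3.141] F [ 0.3  0.  -0.5] w85.5 g0 [ 0.45  0.61 -0.6   1.83  0.47  0.86  1.19]
top yellow 756 [216. 193.] rect [633.7 131.8  93.3  54.5   8.7] depth [620.3 115.6  78.8]
top yellow 62 [182. 243.] rect [510.8 212.8  19.9  19.6   1.3] depth [507.3 202.7  46.3]
top blue 157 [225. 212.] rect [587.8 113.2  11.  128.6   0.8] depth [581.   85.9  40.9]
top green 110 [146. 258.] rect [476.7 300.6  63.5  15.8  41.9] depth [471.2 289.2  45.7]
top green 566 [376. 271.] rect [ 434.8 -261.    46.4   85.9   74.9] depth [ 436.9 -262.8   11.4]
top red 169 [389. 191.] rect [ 635.8 -299.    43.4   27.8   16.7] depth [ 606.5 -278.4  143.1]
top red 192 [135. 221.] rect [566.1 329.5  50.7  26.9  67.7] depth [549.9 284.9 128.1]
side yellow 216 [360. 198.] rect [638.8 204.5 139.7  39.5  43.2] depth [625.6 111.2  84.8]
side blue 193 [354. 245.] rect [588.1  -8.6  11.9 225.7   1.3] depth [582.5 -48.7  40.8]
side blue 271 [307. 282.] rect [ 446.3 -151.5   45.1   86.5   84. ] depth [ 436.1 -150.1   10.9]
side green 45 [305. 179.] rect [472.  332.   63.6  19.1  45.2] depth [468.8 287.9  44.4]
side red 52 [327. 162.] rect [559.5 430.9 103.2  10.8  84. ] depth [541.6 281.1 109.4]
side red 179 [380. 284.] rect [ 635.7 -177.5   27.4   77.2   26.7] depth [ 607.9 -291.6  133.3]tile.py:12: RuntimeWarning: invalid value encountered in arccos
  print(nm,c,len(X),"mean L",L.mean(0).round(1),"min",np.percentile(L,2,0).round(1),"max",np.percentile(L,98,0).round(1),"pitch",np.degrees(np.arctan2(-v[0],v[2])).round(1),"ang",np.degrees(np.arccos(v@n)).round(1))
```

Yellow leans correctly: 50 mm up, y +101, flat to about 1°. Next is blue.

arm_command(series=[100,2,-1.7,0,3.5,100,4,-3.4,0,7,100,6,-5,0,7,100,8,-6.6,1,7,100,9.5,-7.9,3,7])

```text
clock: 17.32
eef_pos: [452.8, -142.0, 157.8]
tool_rot: [-3.124, -0.007, 3.032]
force: [0.6, -1.3, -0.5]
width: 85.5
gripper_force: 0.0
```

arm_command(series=[100,0,0,3,0,100,0,0,6,0,100,0,0,9,0,100,0,0,11,0,100,0,0,11,0])

```text
clock: 17.73
eef_pos: [448.9, -141.8, 43.2]
tool_rot: [-3.126, -0.017, 3.033]
force: [-0.9, 0.3, -0.1]
width: 85.1
gripper_force: 0.0
```

```bash
python3 look.py 4 | grep -v red
```

```text
t17.73 [ 448.9 -141.8   43.2] [-3.126 -0.017  3.033] F [-0.9  0.3 -0.1] w85.1 g0 [ 0.47  0.73 -0.36  2.13  0.68  0.41  1.02]
top yellow 756 [216. 193.] rect [633.7 131.8  93.3  54.5   8.7] depth [620.4 115.8  78.5]
top yellow 65 [182. 243.] rect [510.8 212.8  20.   19.6   1.3] depth [507.3 202.3  46.7]
top blue 488 [267. 211.] rect [589.   20.3  11.2 314.6   0.7] depth [583.5  -2.9  41.3]
top green 110 [146. 258.] rect [476.7 300.6  63.5  15.8  41.9] depth [472.3 290.2  45.8]
top green 173 [381. 261.] rect [ 458.1 -267.4   45.6   37.4   73.2] depth [ 463.6 -275.1   11.7]
side yellow 276 [358. 200.] rect [635.1 201.  149.9  39.5  43.2] depth [618.3 113.5  78. ]
side blue 229 [352. 240.] rect [587.   40.9  11.9 324.6   1.3] depth [581.5 -29.2  40.4]
side blue 246 [312. 283.] rect [ 446.3 -151.5   45.1   86.5   84. ] depth [ 460.6 -157.2   10.8]
```

arm_command(series=[100,0,-0.9,0,0,100,0,-0.9,1.5,0,100,0,-0.9,3,0,100,0,-0.9,4.0,0,100,0,-0.9,4.5,0])

```text
clock: 18.25
eef_pos: [449.0, -154.7, 1.9]
tool_rot: [-3.124, -0.01, 3.029]
force: [0.6, -1.6, 0.7]
width: 85.4
gripper_force: 0.0
```

arm_command(series=[100,0,0,0,0,0,0,0,0,0,0,0,0,0,0,0,0,0,0,0,0,0,0,0,0])

```text
clock: 18.67
eef_pos: [449.0, -153.7, 2.9]
tool_rot: [-3.124, -0.01, 3.03]
force: [-1.1, 1.0, 11.6]
width: 57.6
gripper_force: 61.6
```

```bash
python3 -c "
from h import *; st()"
```

```text
t18.67 [ 449.  -153.7    2.9] [-3.124 -0.01   3.03 ] F [-1.1  1.  11.6] w57.6 g62 [ 0.43  0.81 -0.26  2.14  0.77  0.3   0.96]
```

arm_command(series=[0,0,0,-1,0,0,0,0,-3,0,0,0,0,-7,0,0,0,0,-11,0,0,0,0,-14,0])

```text
clock: 19.08
eef_pos: [450.2, -151.6, 144.3]
tool_rot: [-3.124, -0.011, 3.03]
force: [2.3, -0.6, -1.4]
width: 57.4
gripper_force: 64.9
```

arm_command(series=[0,-1.5,1.9,0,0,0,-3.1,3.7,0,0,0,-4.7,5.6,0,0,0,-6.2,7.5,0,0,0,-7.7,9.4,0,0])

```text
clock: 19.5
eef_pos: [537.5, -66.5, 139.4]
tool_rot: [-3.124, -0.012, 3.029]
force: [0.3, -0.8, -1.3]
width: 57.1
gripper_force: 64.9
```

arm_command(series=[0,-1.5,1.9,0,0,0,-3.1,3.7,0,0,0,-4.7,5.6,0,-3,0,-6.2,7.5,0,-7,0,-7.7,9.4,0,-7])

```text
clock: 19.92
eef_pos: [624.4, 18.4, 136.5]
tool_rot: [-3.126, -0.015, -3.129]
force: [0.4, -0.7, -1.7]
width: 57.2
gripper_force: 64.9
```

```bash
cat > held.py <<'E'
from h import *
import sys
s=st(); e=s["eef_pos"]; c=sys.argv[1]
for nm in("top","side"):
    p,d=shot(nm); k=mask(p,*H[c],s=80); px=np.argwhere(k>0)[:,::-1]
    X=atd(nm,px,d[px[:,1],px[:,0]]); X=X[(abs(X[:,0]-e[0])<80)&(abs(X[:,1]-e[1])<45)&(abs(X[:,2]-e[2]-8)<30)]
    if len(X)>15: print(nm,len(X),"mean",X.mean(0).round(1),"lo",np.percentile(X,2,0).round(1),"hi",np.percentile(X,98,0).round(1))
    if len(sys.argv)>2 and nm=="side": cv2.imwrite("pics/"+sys.argv[2],cv2.resize(p[150:320,280:440],None,fx=3.5,fy=3.5)[:,:,::-1])
E
python3 held.py blue crop6.png
```

```text
t19.92 [624.4  18.4 136.5] [-3.126 -0.015 -3.129] F [ 0.4 -0.7 -1.7] w57.2 g65 [ 0.25  0.77 -0.57  1.65  0.52  0.89  1.05]
side 224 mean [620.9  20.7 143.8] lo [583.   -3.1 140.4] hi [670.   46.8 147.5]
```

View pics/crop6.png

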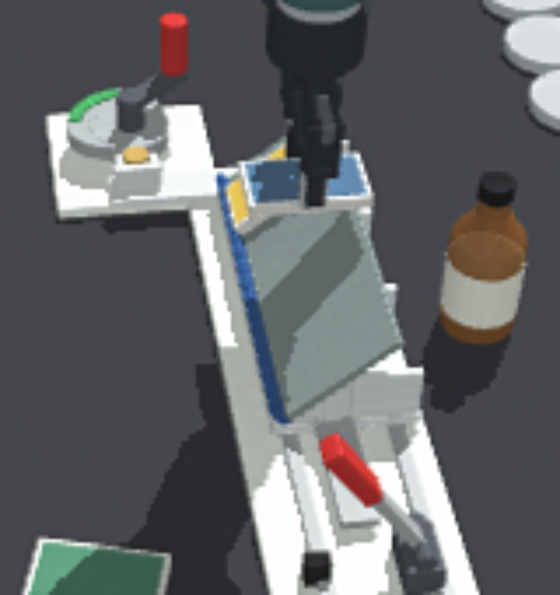

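Blue is held level in the crop at (305,180). I lower it to touch.

arm_command(series=[0,0,-0.2,0.8,0,0,0,-0.2,1.6,0,0,0,-0.2,2.3,0,0,0,-0.2,2.3,0,0,0,-0.2,2.3,0])

```text
clock: 20.43
eef_pos: [622.6, 14.5, 112.3]
tool_rot: [-3.125, -0.017, -3.132]
force: [0.2, -1.0, -2.1]
width: 57.3
gripper_force: 64.9
```

arm_command(series=[0,0,0,0.1,0,0,0,0,0.2,0,0,0,0,0.3,0,0,0,0,0.4,0,0,0,0,0.5,0])

```text
clock: 20.85
eef_pos: [623.5, 15.4, 108.8]
tool_rot: [-3.125, -0.014, -3.131]
force: [-3.7, -1.0, 6.9]
width: 57.6
gripper_force: 65.6
```

arm_command(series=[0,0,0,0.3,0,0,0,0,0.6,0,0,0,0,0.9,0,0,-0.1,0,1.2,0,0,-0.2,0,1.5,0])

```text
clock: 21.27
eef_pos: [622.0, 15.2, 93.2]
tool_rot: [-3.124, -0.021, -3.131]
force: [-9.9, 0.4, 6.9]
width: 57.2
gripper_force: 67.1
```

arm_command(series=[0,0,0,0.3,0,0,-0.1,0,0.6,0,0,-0.2,0,0.8,0,0,-0.3,0,1.0,0,0,-0.4,0,1.3,0])

```text
clock: 21.68
eef_pos: [625.0, 15.2, 79.5]
tool_rot: [-3.125, -0.023, -3.131]
force: [-10.4, 0.3, 5.4]
width: 57.5
gripper_force: 66.6
```

```bash
python3 tile.py blue
```

```text
t21.68 [625.   15.2  79.5] [-3.125 -0.023 -3.131] F [-10.4   0.3   5.4] w57.5 g67 [ 0.23  0.84 -0.53  1.68  0.57  0.8   1.02]
side blue 42 mean L [ 93.5 -18.9  19.7] min [ 81.4 -64.1  10.3] max [106.   15.4  58.6] pitch 89.8 ang 52.1
side blue 132 mean L [29.8 -1.8 17.9] min [ 10.7 -27.7  13.9] max [52.4 21.8 21.7] pitch 46.7 ang 9.1
```

arm_command(series=[90,0,0,0,0,90,0,0,0,0,90,0,0,-0.5,0,90,0,0,-3,0,90,0,0,-7,0])

```text
clock: 22.2
eef_pos: [628.0, 15.5, 147.6]
tool_rot: [-3.125, -0.021, -3.131]
force: [1.0, -0.9, -0.9]
width: 77.0
gripper_force: 0.0
```

arm_command(series=[90,2.5,-2.5,-3,0,90,5,-5,-4,0,90,7.6,-7.6,-4,0,100,10,-10.5,-4,0,100,12.5,-13.5,-4,0])

```text
clock: 22.62
eef_pos: [507.1, -120.2, 195.2]
tool_rot: [-3.125, -0.011, -3.13]
force: [0.5, -1.4, -0.6]
width: 85.3
gripper_force: 0.0
```

```bash
python3 tile.py blue 2>/dev/null; python3 tile.py yellow 2>/dev/null;python3 look.py 5 | grep -v red
```

```text
t22.62 [ 507.1 -120.2  195.2] [-3.125 -0.011 -3.13 ] F [ 0.5 -1.4 -0.6] w85.3 g0 [ 0.59  0.56 -0.64  1.9   0.46  0.84  1.29]
top blue 691 mean L [47.9 -1.1 12.7] min [  5.4 -24.6   9.4] max [89.  22.4 16.2] pitch 40.1 ang nan
side blue 294 mean L [47.6 -3.  13.9] min [  7.6 -26.5   9.4] max [86.9 22.3 18.3] pitch 39.7 ang 1.0
t22.72 [ 503.  -126.6  194.1] [-3.12  -0.018 -3.141] F [ 0.9 -0.1  0.2] w85.4 g0 [ 0.6   0.56 -0.63  1.9   0.47  0.85  1.29]
top yellow 734 mean L [ 50.1 100.7  12.7] min [ 7.2 76.2  9.5] max [ 90.9 125.4  16.5] pitch 40.2 ang nan
side yellow 272 mean L [48.5 99.8 13.7] min [ 8.7 72.5 10.2] max [ 87.6 126.4  17. ] pitch 40.4 ang 0.6
t22.82 [ 507.5 -120.7  194.8] [-3.125 -0.013 -3.134] F [0.1 0.5 0.8] w85.3 g0 [ 0.59  0.57 -0.64  1.89  0.46  0.84  1.29]
top yellow 755 [216. 193.] rect [634.  131.6  93.4  54.    9.3] depth [620.4 115.6  79.1]
top yellow 66 [182. 243.] rect [510.8 212.8  20.   19.6   1.3] depth [507.3 203.   45.9]
top blue 672 [259. 192.] rect [636.4  23.7  86.2  51.6   4.8] depth [622.   14.2  79.1]
top blue 206 [235. 212.] rect [588.4  77.3  11.3 200.5   0.7] depth [581.   69.7  41.1]
top green 109 [146. 258.] rect [476.8 300.5  63.5  15.5  41.9] depth [470.2 288.5  46.2]
top green 126 [383. 262.] rect [ 458.9 -282.7   47.8   25.4   25.3] depth [ 461.1 -279.8   11.4]
side yellow 276 [358. 200.] rect [635.1 201.  149.9  39.5  43.2] depth [617.8 114.6  78.6]
side blue 191 [353. 241.] rect [587.   40.9  11.9 324.6   1.3] depth [581.1 -49.2  40.2]
side blue 253 [363. 221.] rect [635.   91.1 138.9  38.1  40.9] depth [617.7  11.3  77.6]
side green 45 [305. 179.] rect [472.  332.   63.6  19.1  45.2] depth [468.7 287.8  44.7]
```

arm_command(series=[100,-2,3,-1,0,100,-4,6,-1,0,100,-6,9,-1,0,100,-6,12,-1,0,100,-6,12,-1,0])

```text
clock: 23.33
eef_pos: [567.5, 12.7, 201.9]
tool_rot: [-3.134, -0.012, -3.119]
force: [-0.5, 0.4, -0.2]
width: 85.3
gripper_force: 0.0
```

```bash
python3 look.py 6 | grep -v red
```

```text
t23.33 [567.5  12.7 201.9] [-3.134 -0.012 -3.119] F [-0.5  0.4 -0.2] w85.3 g0 [ 0.33  0.62 -0.64  1.76  0.45  0.93  1.09]
top yellow 59 [182. 243.] rect [511.  213.3  18.9  19.7  64.5] depth [507.1 202.4  46.5]
top blue 44 [267. 180.] rect [662.9   6.8  29.8  12.7   7.1] depth [646.6  -4.9  99.3]
top blue 195 [302. 210.] rect [589.7 -83.6 106.6  10.   89.4] depth [584.7 -81.   41.5]
top green 110 [146. 258.] rect [476.7 300.6  63.5  15.8  41.9] depth [472.2 289.1  46.2]
top green 625 [376. 272.] rect [ 434.7 -261.    46.4   85.6   74.7] depth [ 434.5 -261.1   11.5]
side yellow 276 [358. 200.] rect [635.1 201.  149.9  39.5  43.2] depth [617.9 114.1  77.6]
side blue 191 [353. 241.] rect [587.   40.9  11.9 324.6   1.3] depth [581.1 -49.1  41.2]
side blue 254 [363. 221.] rect [635.   91.1 138.9  38.1  40.9] depth [617.7  12.7  77.2]
side green 46 [305. 179.] rect [472.2 332.1  63.9  19.1  45.2] depth [469.  288.1  44.6]
```

arm_command(series=[100,1.5,-2.7,0,0,100,3,-5.4,0,3,100,4.5,-8,0,8,100,6,-10.7,0,13,100,7.5,-13.4,0,16.5])

```text
clock: 23.85
eef_pos: [491.6, -135.4, 204.4]
tool_rot: [-3.122, -0.009, 2.859]
force: [0.6, -0.7, 0.1]
width: 85.4
gripper_force: 0.0
```

```bash
python3 -c "
from h import *; s=st(); y=s['tool_rot'][2]; d=np.array([423,-258])-s['eef_pos'][:2]
print('tool x,y',d@[np.cos(y),np.sin(y)],d@[np.sin(y),-np.cos(y)],'roll',np.degrees(y-2.875))"
```

```text
t23.85 [ 491.6 -135.4  204.4] [-3.122 -0.009  2.859] F [ 0.6 -0.7  0.1] w85.4 g0 [ 0.59  0.52 -0.57  1.91  0.4   0.83  1.09]
tool x,y 31.747424124099897 -136.90617216627427 roll -0.9000080435190474
```

arm_command(series=[100,0.8,-3.5,0,-0.5,100,1.6,-7,0,-0.5,100,2.4,-10.5,2,-0.5,100,3.2,-13.7,5,-0.5,100,3.2,-13.7,9,-0.5])

```text
clock: 24.27
eef_pos: [420.3, -266.7, 118.7]
tool_rot: [-3.116, -0.006, 2.861]
force: [0.5, -1.1, -0.6]
width: 85.7
gripper_force: 0.0
```

arm_command(series=[100,0,0,2,0,100,0,0,4,0,100,0,0,6,0,100,0,0,7,0,100,0,0,7,0])

```text
clock: 24.68
eef_pos: [420.6, -258.9, 46.0]
tool_rot: [-3.123, -0.013, 2.872]
force: [-1.2, -0.1, -0.2]
width: 85.3
gripper_force: 0.0
```

```bash
python3 -c "
from h import *; s=st(); y=s['tool_rot'][2]; d=np.array([423,-258])-s['eef_pos'][:2]
print('tool x,y',d@[np.cos(y),np.sin(y)],d@[np.sin(y),-np.cos(y)],'roll',np.degrees(y-2.875))
p,d=shot('side'); cv2.imwrite('pics/crop7.png',cv2.resize(p[200:380,220:420],None,fx=3,fy=3)[:,:,::-1])"
```

```text
t24.68 [ 420.6 -258.9   46. ] [-3.123 -0.013  2.872] F [-1.2 -0.1 -0.2] w85.3 g0 [ 0.72  0.74 -0.36  2.08  0.64  0.44  1.16]
tool x,y -2.1167144887452554 1.480660589572701 roll -0.14562103190725198
```

View pics/crop7.png

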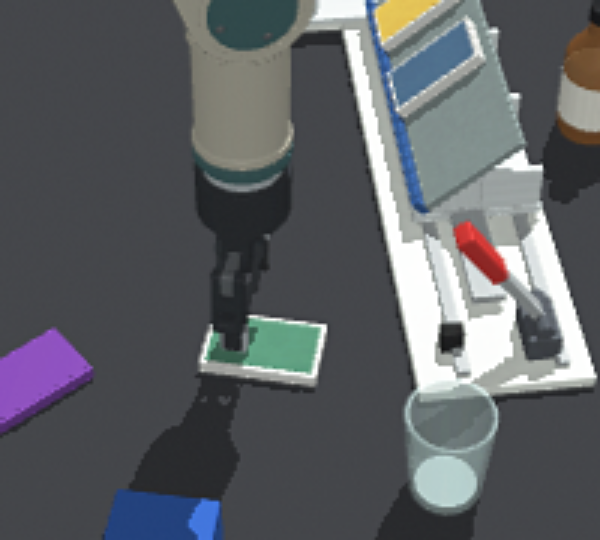

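Fingers stand over the green tile (crop (260,345)), and yellow and blue lean neatly side by side. I descend and grip.

arm_command(series=[100,-0.2,0.1,1.5,0,100,-0.2,0.1,3,0,100,-0.2,0.1,4,0,100,-0.2,0.1,4.6,0,100,-0.2,0.1,4.6,0])

```text
clock: 25.15
eef_pos: [423.3, -259.2, 1.4]
tool_rot: [-3.122, -0.01, 2.873]
force: [0.5, 0.4, 0.1]
width: 85.4
gripper_force: 0.0
```

arm_command(series=[100,0,0,0,0,0,0,0,0,0,0,0,0,0,0,0,0,0,0,0,0,0,0,0,0])

```text
clock: 25.57
eef_pos: [424.0, -259.2, 3.0]
tool_rot: [-3.122, -0.008, 2.873]
force: [-1.7, 0.5, 10.2]
width: 57.5
gripper_force: 61.8
```

arm_command(series=[0,0,0,-1,0,0,0,0,-3,0,0,0,0,-7,0,0,0,0,-11,0,0,0,0,-14,0])

```text
clock: 25.98
eef_pos: [425.6, -256.8, 144.8]
tool_rot: [-3.122, -0.008, 2.873]
force: [0.9, -0.5, -2.2]
width: 57.7
gripper_force: 65.1
```

```bash
python3 held.py green; python3 -c "
from h import *; s=st(); y=s['tool_rot'][2]; d=np.array([612,-85])-s['eef_pos'][:2]
print('tool x,y',d@[np.cos(y),np.sin(y)],d@[np.sin(y),-np.cos(y)],'roll',np.degrees(y-3.152))"
```

```text
t25.98 [ 425.6 -256.8  144.8] [-3.122 -0.008  2.873] F [ 0.9 -0.5 -2.2] w57.7 g65 [ 0.83  0.59 -0.52  2.01  0.5   0.67  1.28]
top 69 mean [ 406.  -236.7  153.2] lo [ 395.8 -249.9  150.1] hi [ 449.2 -227.5  156.2]
side 356 mean [ 448.1 -267.4  157. ] lo [ 392.7 -293.1  153.4] hi [ 480.6 -241.5  160.4]
t26.08 [ 428.4 -258.2  146.7] [-3.12  -0.     2.872] F [ 1.   0.2 -1.8] w57.6 g65 [ 0.83  0.59 -0.52  2.01  0.5   0.67  1.28]
tool x,y -130.86376195154935 215.82455737747458 roll -16.030245492569296
```

arm_command(series=[0,-1.3,2.2,0,0,0,-2.6,4.3,0,0,0,-3.9,6.5,0,0,0,-5.2,8.6,0,-2,0,-6.5,10.8,0,-6])

```text
clock: 26.5
eef_pos: [516.5, -169.6, 138.5]
tool_rot: [-3.123, -0.013, 2.979]
force: [0.1, 0.3, -1.8]
width: 57.2
gripper_force: 65.0
```

```bash
python3 -c "
from h import *; s=st(); y=s['tool_rot'][2]; d=np.array([612,-85])-s['eef_pos'][:2]
print('tool x,y',d@[np.cos(y),np.sin(y)],d@[np.sin(y),-np.cos(y)],'roll',np.degrees(y-3.152))"
```

```text
t26.50 [ 516.5 -169.6  138.5] [-3.123 -0.013  2.979] F [ 0.1  0.3 -1.8] w57.2 g65 [ 0.6   0.66 -0.54  1.89  0.51  0.75  1.18]
tool x,y -80.49940880830488 98.92899175166693 roll -9.922467856846778
```

arm_command(series=[0,-2,2.5,0,-3,0,-4,5,0,-6,0,-6,7.5,0,-9.5,0,-8,9.9,0,-9.5,0,-8,9.9,0,-9.5])

```text
clock: 26.92
eef_pos: [616.1, -78.2, 136.1]
tool_rot: [-3.132, -0.01, -3.133]
force: [1.2, 1.8, -1.3]
width: 57.4
gripper_force: 65.1
```

arm_command(series=[0,0,0,0,0,0,0,0,0,0,0,0,0,0,0,0,0,0,0,0,0,0,0,0,0])

```text
clock: 27.33
eef_pos: [611.2, -86.8, 136.2]
tool_rot: [-3.125, -0.015, -3.142]
force: [-0.4, 0.2, -0.9]
width: 57.7
gripper_force: 65.1
```

```bash
python3 held.py green
```

```text
t27.33 [611.2 -86.8 136.2] [-3.125 -0.015 -3.142] F [-0.4  0.2 -0.9] w57.7 g65 [ 0.42  0.76 -0.57  1.68  0.53  0.88  1.2 ]
side 258 mean [619.5 -90.4 143.3] lo [ 576.4 -112.9  139.6] hi [663.7 -65.1 147.1]
```

arm_command(series=[0,-0.2,0.2,0.8,0,0,-0.2,0.2,1.6,0,0,-0.2,0.2,2.3,0,0,-0.2,0.2,2.3,0,0,-0.2,0.2,2.3,0])

```text
clock: 27.85
eef_pos: [612.8, -83.9, 112.2]
tool_rot: [-3.126, -0.016, -3.14]
force: [-0.8, -0.5, -1.4]
width: 56.8
gripper_force: 65.0
```

arm_command(series=[0,0,0,0.1,0,0,0,0,0.2,0,0,0,0,0.3,0,0,0,0,0.4,0,0,0,0,0.6,0])

```text
clock: 28.27
eef_pos: [613.4, -83.9, 107.8]
tool_rot: [-3.126, -0.014, -3.14]
force: [-3.0, -0.4, 4.9]
width: 57.3
gripper_force: 65.6
```

arm_command(series=[0,0,0,0.4,0,0,0,0,0.8,0,0,-0.1,0,1.2,0,0,-0.1,0,1.6,0,0,-0.2,0,1.9,0])

```text
clock: 28.68
eef_pos: [612.5, -84.0, 87.9]
tool_rot: [-3.125, -0.02, -3.14]
force: [-7.7, 1.1, 5.4]
width: 57.5
gripper_force: 63.6
```

arm_command(series=[0,-0.1,0,0.3,0,0,-0.2,0,0.6,0,0,-0.3,0,0.9,0,0,-0.4,0,1.2,0,0,-0.5,0,1.4,0])

```text
clock: 29.1
eef_pos: [616.7, -84.0, 73.2]
tool_rot: [-3.126, -0.021, -3.14]
force: [-7.6, 1.2, 2.2]
width: 57.4
gripper_force: 63.2
```

```bash
python3 tile.py green 2>/dev/null
```

```text
t29.10 [616.7 -84.   73.2] [-3.126 -0.021 -3.14 ] F [-7.6  1.2  2.2] w57.4 g63 [ 0.39  0.85 -0.52  1.69  0.58  0.78  1.15]
side green 85 mean L [  87.8 -107.1   14.6] min [  73.4 -127.5   10.2] max [ 98.4 -79.9  19.5] pitch 50.4 ang 14.7
side green 103 mean L [ 23.  -99.4  17.8] min [   9.9 -124.    15.1] max [ 38.8 -77.6  21.2] pitch 36.8 ang 3.1
```

arm_command(series=[90,0,0,0,0,90,0,0,0,0,90,0,0,-0.5,0,90,0,0,-3,0,90,0,0,-7,0])

```text
clock: 29.62
eef_pos: [618.7, -83.9, 141.7]
tool_rot: [-3.126, -0.021, -3.14]
force: [0.8, -0.1, 0.1]
width: 76.7
gripper_force: 0.0
```

arm_command(series=[80,3,3,-3,0,70,6,6,-6,0,70,8,9,-8,0,70,8,13,-8,0,70,8,17,-8,0])

```text
clock: 30.03
eef_pos: [542.5, 76.3, 225.3]
tool_rot: [-3.125, -0.009, 3.141]
force: [1.1, 0.9, 0.2]
width: 59.9
gripper_force: 0.0
```

```bash
for c in green blue yellow; do python3 tile.py $c crop8.png 2>/dev/null; done
python3 - <<'E'
from h import *
p,d=shot("top")
for nm,(a,b,c,e) in(("red",(110,190,240,290)),):
    for ar,ce,px in blobs(p,"red",40,(a,b,c,e)): X=atd("top",px,d[px[:,1],px[:,0]]);m=X[:,2]>128;print(ar,ce,X[m].mean(0))
E
```

```text
t30.03 [542.5  76.3 225.3] [-3.125 -0.009  3.141] F [1.1 0.9 0.2] w59.9 g0 [ 0.22  0.56 -0.65  1.79  0.42  0.95  0.96]
top green 685 mean L [  48.4 -100.4   12.6] min [   5.8 -123.8    9.2] max [ 89.1 -77.4  16. ] pitch 40.1 ang nan
side green 348 mean L [  47.  -102.2   13.8] min [   5.6 -127.1   10.1] max [ 87.  -77.5  17.4] pitch 39.8 ang 0.1
t30.13 [542.3  85.7 225. ] [-3.132 -0.009 -3.128] F [0.4 0.2 0.4] w60.0 g0 [ 0.21  0.57 -0.65  1.79  0.42  0.94  0.96]
top blue 690 mean L [47.7 -1.1 12.5] min [  4.9 -24.4   8.9] max [88.7 22.4 15.9] pitch 40.3 ang nan
side blue 294 mean L [47.3 -2.4 13.6] min [  5.8 -26.4   9.3] max [87.2 21.8 17.8] pitch 40.6 ang nan
t30.23 [542.9  77.6 223.2] [-3.126 -0.012 -3.136] F [-0.1 -0.4  0.2] w59.8 g0 [ 0.22  0.57 -0.65  1.79  0.42  0.95  0.96]
top yellow 239 mean L [70.5 89.4 12.6] min [37.6 75.7  8.8] max [ 91.5 112.1  16.6] pitch 40.9 ang 1.7
side yellow 275 mean L [48.5 99.8 13.8] min [ 7.8 72.9  9.8] max [ 88.1 127.3  17.9] pitch 40.4 ang 1.4
68 [129.39705882 220.45588235] [546.69870685 283.36747362 156.66172415]
```

View pics/crop8.png

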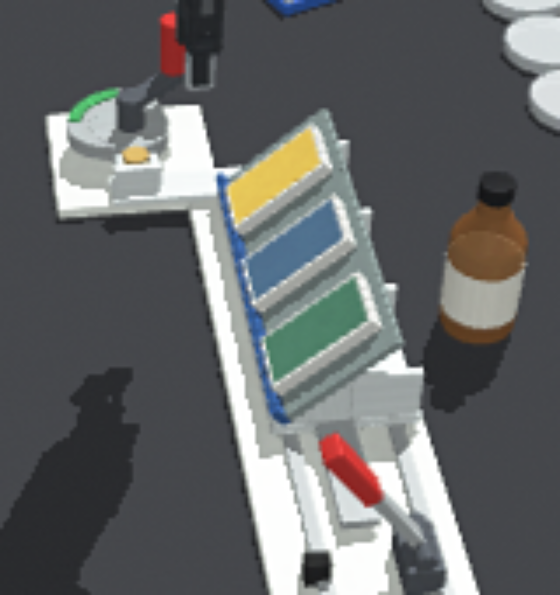

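All three tiles lean square on the lip (crop (280,175), (300,245), (320,330)). Back to the crank knob.

arm_command(series=[70,-0.2,4,0,0,70,-0.3,8,0,0,70,-0.5,12,0,0,70,-0.6,16,0,0,70,-0.7,20,0,0])

```text
clock: 30.8
eef_pos: [550.0, 275.6, 218.4]
tool_rot: [-3.125, -0.015, 3.14]
force: [-0.1, 0.9, 0.5]
width: 60.0
gripper_force: 0.0
```

arm_command(series=[70,0,0.5,1,0,70,0,0.5,3,0,70,0,0.5,5,0,70,0,0.5,7,0,70,0,0.5,7,0])

```text
clock: 31.22
eef_pos: [546.6, 276.1, 144.5]
tool_rot: [-3.121, -0.021, 3.141]
force: [0.2, -0.2, -0.4]
width: 59.6
gripper_force: 0.0
```

Run:
```python
from h import *
s=st(); e=s["eef_pos"]
p,d=shot("side")
for ar,ce,px in blobs(p,"red",40,(280,130,370,210)): X=atd("side",px,d[px[:,1],px[:,0]]);print(ar,ce,X.mean(0).round(1))
```

```text
t31.22 [546.6 276.1 144.5] [-3.121 -0.021  3.141] F [ 0.2 -0.2 -0.4] w59.6 g0 [-0.18  0.75 -0.57  1.67  0.5   0.9   0.61]
89 [329.35955056 164.96629213] [549.2 280.   98.6]
```

arm_command(series=[70,-0.3,0.8,0,0,70,-0.3,0.8,1,0,70,-0.3,0.8,2.5,0,70,-0.3,0.8,4.2,0,70,-0.3,0.8,4.2,0])

```text
clock: 31.68
eef_pos: [549.4, 286.2, 104.5]
tool_rot: [-3.124, -0.017, -3.14]
force: [-0.5, -0.4, -0.2]
width: 60.0
gripper_force: 0.0
```

arm_command(series=[70,0,0,0,0,0,0,0,0,0,0,0,0,0,0,0,0,0,0,0,0,0,0,0,0])

```text
clock: 32.1
eef_pos: [551.6, 289.7, 108.7]
tool_rot: [-3.13, -0.011, -3.139]
force: [0.3, 2.9, 5.5]
width: 24.3
gripper_force: 58.7
```

arm_command(series=[0,0.5,0.5,0,0,0,1.1,0.8,0,0,0,1.8,1.1,0,0,0,2.4,1.4,0,0,0,3.1,1.5,0,0])

```text
clock: 32.52
eef_pos: [524.4, 307.9, 108.9]
tool_rot: [-3.138, -0.003, -3.139]
force: [10.6, 13.6, -5.9]
width: 24.0
gripper_force: 59.1
```

arm_command(series=[0,0.7,0.1,0,0,0,1.4,0.1,0,0,0,2.1,0,0,0,0,2.8,-0.2,0,0,0,3.5,-0.5,0,0])

```text
clock: 32.93
eef_pos: [486.3, 307.8, 109.0]
tool_rot: [3.138, -0.007, -3.136]
force: [4.6, 20.1, -11.6]
width: 23.9
gripper_force: 59.4
```

arm_command(series=[0,0.6,-0.3,0,0,0,1.2,-0.7,0,0,0,1.7,-1.2,0,0,0,2.2,-1.7,0,0,0,2.6,-2.3,0,0])

```text
clock: 33.35
eef_pos: [454.2, 282.2, 108.8]
tool_rot: [-3.138, -0.018, -3.134]
force: [-10.6, 11.8, -0.8]
width: 24.3
gripper_force: 60.3
```

arm_command(series=[0,0.3,-0.6,0,0,0,0.6,-1.3,0,0,0,0.8,-2.0,0,0,0,0.9,-2.7,0,0,0,0.9,-3.4,0,0])

```text
clock: 33.77
eef_pos: [446.2, 242.1, 108.8]
tool_rot: [-3.128, -0.018, -3.137]
force: [-4.6, 4.2, -3.0]
width: 23.9
gripper_force: 60.3
```

arm_command(series=[0,0,0,0,0,0,0,0,0,0,0,0,0,0,0,0,0,0,0,0,0,0,0,0,0])

```text
clock: 34.18
eef_pos: [446.7, 239.6, 108.7]
tool_rot: [-3.124, -0.019, -3.139]
force: [-6.1, 0.4, 2.6]
width: 24.1
gripper_force: 60.9
```

arm_command(series=[70,0,0,0,0,70,0,0,0,0,70,0,0,-3,0,70,0,0,-7,0,70,0,0,-11,0])

```text
clock: 34.6
eef_pos: [450.7, 241.0, 219.7]
tool_rot: [-3.124, -0.016, -3.14]
force: [2.1, 0.5, 0.1]
width: 59.5
gripper_force: 0.0
```

arm_command(series=[60,-1.1,-3.5,0,0,60,-2.2,-6.9,0,0,60,-3.3,-10.4,0,0,60,-4.3,-13.8,0,0,60,-5.4,-17.3,0,0])

```text
clock: 35.02
eef_pos: [505.9, 66.7, 221.3]
tool_rot: [-3.125, -0.013, -3.14]
force: [0.5, -0.2, 0.7]
width: 51.4
gripper_force: 0.0
```

arm_command(series=[60,-1.1,-3.5,0,0,60,-2.2,-6.9,0,0,60,-3.3,-10.4,0,0,60,-4.3,-13.8,0,0,60,-5.4,-17.3,0,0])

```text
clock: 35.43
eef_pos: [559.9, -106.5, 223.1]
tool_rot: [-3.125, -0.014, -3.141]
force: [-0.4, 1.4, 1.1]
width: 51.0
gripper_force: 0.0
```

arm_command(series=[60,-1.1,-3.5,0,0,60,-2.2,-6.9,0,0,60,-3.3,-10.4,0,0,60,-4.3,-13.8,0,0,60,-5.4,-17.3,0,0])

```text
clock: 35.85
eef_pos: [613.9, -279.5, 225.0]
tool_rot: [-3.125, -0.015, -3.141]
force: [0.5, -0.7, 0.1]
width: 51.6
gripper_force: 0.0
```

```bash
python3 look.py 7; python3 -c "
import cv2;p=cv2.imread('pics/t7.png');cv2.imwrite('pics/crop9.png',cv2.resize(p[150:280,130:430],None,fx=2.6,fy=2.6,interpolation=cv2.INTER_CUBIC))"
```

```text
t35.85 [ 613.9 -279.5  225. ] [-3.125 -0.015 -3.141] F [ 0.5 -0.7  0.1] w51.6 g0 [ 0.71  0.74 -0.61  1.43  0.47  1.13  1.58]
top yellow 745 [226. 193.] rect [636.1 105.3  92.7  53.5   8.5] depth [620.6  91.5  79.1]
top yellow 42 [192. 242.] rect [512.3 187.7  15.9  17.2  45.5] depth [509.5 178.2  45.9]
top blue 678 [270. 192.] rect [636.2  -3.1  85.6  51.6   4.3] depth [621.8 -10.7  78.9]
top blue 348 [272. 211.] rect [589.   -4.5  11.3 314.7   0.8] depth [582.4 -18.2  41.2]
top green 645 [313. 191.] rect [ 637.6 -107.5   50.    81.2   89.4] depth [ 623.4 -110.3   79.4]
top green 118 [183. 239.] rect [521.1 210.7  61.4  17.5   9.9] depth [519.1 199.1  46.2]
top red 170 [389. 191.] rect [ 635.6 -298.6   38.9   30.9    5.9] depth [ 606.4 -278.2  143.6]
top red 154 [157. 267.] rect [453.6 271.5  42.4  25.   81.3] depth [447.4 231.8 129.5]
side yellow 286 [359. 205.] rect [634.9 173.8 146.7  40.1  42.6] depth [618.4  89.2  77.6]
side blue 154 [353. 243.] rect [587.6  16.6  11.3 329.6   0.9] depth [580.4 -48.6  40.7]
side blue 259 [365. 227.] rect [632.   61.  131.5  39.4  40. ] depth [617.  -12.8  75.9]
side green 44 [321. 194.] rect [520.  243.4  64.7  16.5  10.4] depth [513.5 197.9  44.7]
side red 140 [299. 173.] rect [453.6 373.3 110.3  27.4  86.5] depth [446.5 227.9 109.8]
side red 181 [380. 284.] rect [ 636.1 -178.1   27.4   75.7   26.7] depth [ 607.5 -290.8  133.8]
```

View pics/crop9.png

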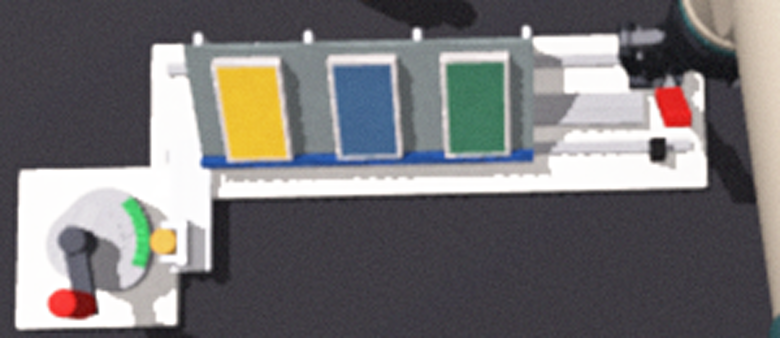

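The roller (crop (163,241)) sits against the green band (rows 200–265), the sled is out and all tiles are still leaning. Now the clamp (grip at (672,106)).

arm_command(series=[60,0.2,0,3,0,60,0.2,0,6,0,60,0.2,0,9,0,60,0.2,0,10.9,0,60,0.2,0,10.9,0])

```text
clock: 36.37
eef_pos: [606.8, -278.4, 111.1]
tool_rot: [-3.128, -0.023, -3.14]
force: [-1.1, -0.1, -0.3]
width: 51.2
gripper_force: 0.0
```

arm_command(series=[0,0,0,0,0,0,0,0,0,0,0,0,0,0,0,0,0,0,0,0,0,0,0,0,0])

```text
clock: 36.78
eef_pos: [611.5, -279.2, 117.8]
tool_rot: [-3.124, -0.011, -3.14]
force: [-1.4, -2.9, 5.3]
width: 22.6
gripper_force: 60.0
```

arm_command(series=[0,0.5,0,0.5,0,0,1.1,0,1.1,0,0,1.7,0,1.8,0,0,2.2,0,2.5,0,0,2.6,0,3.2,0])

```text
clock: 37.2
eef_pos: [582.5, -279.6, 86.5]
tool_rot: [-3.124, -0.016, -3.14]
force: [-8.1, -0.5, 13.2]
width: 23.0
gripper_force: 58.1
```

arm_command(series=[0,0.4,0,0.9,0,0,0.8,0,1.8,0,0,1.1,0,2.7,0,0,1.4,0,3.6,0,0,1.6,0,4.6,0])

```text
clock: 37.62
eef_pos: [565.8, -279.8, 39.4]
tool_rot: [-3.125, -0.017, -3.14]
force: [-4.5, 1.2, 7.3]
width: 22.8
gripper_force: 58.6
```

arm_command(series=[0,0,0,0.2,0,0,0,0,0.4,0,0,0,0,0.6,0,0,0,0,0.7,0,0,0,0,0.7,0])

```text
clock: 38.03
eef_pos: [565.0, -279.9, 31.8]
tool_rot: [-3.126, -0.019, -3.14]
force: [-7.0, 1.2, 4.5]
width: 23.1
gripper_force: 58.7
```

arm_command(series=[0,0,0,0.1,0,0,0,0,0.2,0,0,0,0,0.3,0,0,0,0,0.3,0,0,0,0,0.3,0])

```text
clock: 38.45
eef_pos: [564.8, -279.9, 28.8]
tool_rot: [-3.126, -0.019, -3.14]
force: [-7.0, 1.2, 5.5]
width: 23.1
gripper_force: 58.9
```

arm_command(series=[0,0,0,0.1,0,0,0,0,0.2,0,0,0,0,0.3,0,0,0,0,0.4,0,0,0,0,0.4,0])

```text
clock: 38.87
eef_pos: [564.9, -279.9, 28.1]
tool_rot: [-3.124, -0.019, -3.14]
force: [-13.5, 3.0, 29.4]
width: 23.1
gripper_force: 61.9
```

Run:
```python
from h import *
st()
p,d=shot("side"); q,e=shot("top")
for nm,I,D,r in(("side",p,d,(330,270,420,330)),("top",q,e,(360,160,410,240))):
    for a,ce,px in blobs(I,"red",10,r):
        X=atd(nm,px,D[px[:,1],px[:,0]]);print(nm,a,ce.round(),X.mean(0).round(1),np.percentile(X,[3,97],0).round(1))
```

```text
t38.87 [ 564.9 -279.9   28.1] [-3.124 -0.019 -3.14 ] F [-13.5   3.   29.4] w23.1 g62 [ 0.69  0.91 -0.49  1.69  0.64  0.71  1.43]
side 75 [353. 308.] [ 545.2 -285.    44.4] [[ 537.1 -295.9   33.5]
 [ 554.3 -269.9   50.8]]
side 35 [371. 309.] [ 577.4 -345.2  107.2] [[  393.6 -1113.9    33.7]
 [  596.3  -283.5  1018.1]]
top 55 [384. 226.] [ 545.  -280.2   38.8] [[ 540.2 -297.3   -3.9]
 [ 552.2 -269.1   51.1]]
```

arm_command(series=[60,0,0,0,0,60,0,0,0,0,60,0,0,0,0,60,0,0,-3,0,60,0,0,-7,0])

```text
clock: 39.38
eef_pos: [565.4, -278.3, 91.5]
tool_rot: [-3.129, -0.022, -3.14]
force: [1.2, -1.0, -0.4]
width: 51.2
gripper_force: 0.0
```

arm_command(series=[60,2,0,-4,0,60,4,0,-8,0,60,6,0,-11,0,60,8,2,-11,0,60,10,5,-11,0])

```text
clock: 39.8
eef_pos: [470.2, -230.5, 206.9]
tool_rot: [-3.122, -0.01, 3.137]
force: [0.1, 1.1, -0.9]
width: 51.1
gripper_force: 0.0
```

```bash
for c in green blue yellow; do python3 tile.py $c 2>/dev/null | grep mean; done; python3 look.py 8 | egrep "red|blue|side green"
python3 - <<'E'
import cv2,numpy as np
a=cv2.imread('pics/s8.png')[150:380,240:480];b=cv2.imread('pics/t8.png')[100:330,130:450]
f=lambda i:cv2.resize(i,None,fx=1.42,fy=1.42,interpolation=cv2.INTER_CUBIC)
cv2.imwrite('pics/fin.png',np.hstack([f(a),f(b)]))
E
```

```text
top green 686 mean L [  47.7 -125.5   12.6] min [   5.3 -149.2    9.4] max [  88.9 -101.9   15.8] pitch 40.0 ang nan
side green 364 mean L [  46.8 -126.9   13.6] min [   4.8 -151.7    9.6] max [  88.  -101.9   17.4] pitch 40.0 ang 0.6
top blue 695 mean L [ 48.3 -26.1  12.6] min [  5.5 -49.4   9.2] max [89.4 -2.5 16.2] pitch 40.1 ang nan
side blue 307 mean L [ 47.4 -27.7  13.8] min [  6.3 -51.6   9.8] max [87.  -2.8 17.9] pitch 40.2 ang 1.1
top yellow 732 mean L [49.6 76.  12.7] min [ 7.3 51.2  9.3] max [ 90.4 100.9  16.2] pitch 40.0 ang nan
side yellow 284 mean L [48.4 74.9 13.8] min [ 7.4 48.7  9.9] max [ 88.6 102.   17.5] pitch 40.1 ang 1.3
top blue 672 [270. 192.] rect [636.2  -2.9  85.1  51.4   3.7] depth [622.1 -10.7  78.9]
top blue 338 [272. 211.] rect [589.2  -5.7  11.1 312.3   0.8] depth [582.4 -18.4  41.1]
top red 156 [157. 266.] rect [453.8 271.3  42.7  25.   82.3] depth [448.6 231.3 130. ]
side blue 154 [353. 243.] rect [587.6  16.6  11.3 329.6   0.9] depth [580.2 -51.6  40.7]
side blue 260 [365. 226.] rect [636.6  65.9 138.2  38.5  40.2] depth [617.3 -12.2  75.4]
side red 137 [298. 173.] rect [451.8 373.4 110.2  24.8  85.9] depth [446.2 227.4 109.8]
side red 240 [361. 308.] rect [ 571.9 -259.    34.6   62.7   89.8] depth [ 565.4 -289.8   46.9]
```

View pics/fin.png

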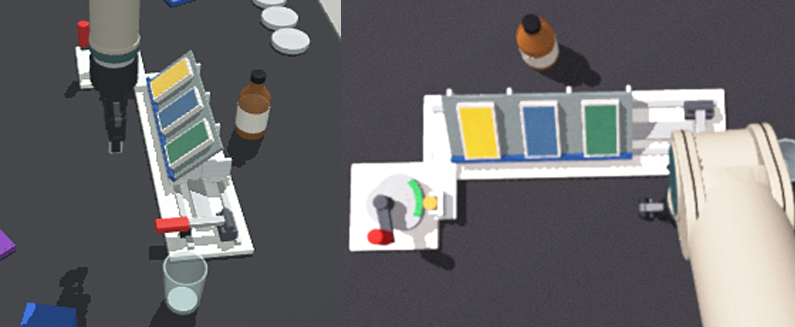

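The final views show the clamp level (left (172,225)), three tiles leaning on the rack, the sled out by 25 mm, the roller on the green band, and the bystanders where they stood. Handing in.

```bash
python3 -c "
from cell import workorder; print(workorder.finish_job())"
```

```text
the job is handed in; nothing more can be done
None
```

The job is handed in (no verdict came back): yellow, blue and green tiles lean on the backstop, the roller rests in the dwell, the clamp is pushed down to its stop, and the bottle, beaker and blue box were not touched.

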